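# Clamp a spare roller in the roller jig

### The job

Get the spare brayer roller ready for dressing: lift the sprung press bar of the roller jig by its red knob, turn it aside and set it down on its parking rest. Lay the roller in the two V cradles and slide it gently along them by feel until its end bears on the end stop, holding a light push of about 5 N there for a moment; then lift the bar off the rest, turn it back over the roller and lower it between the fork cheeks until it clamps the roller. Never let the bar snap down, and leave the other things on the table where they are.

Things in the scene. Friction and masses are not known exactly. Their poses are not given: they have to be found in the camera images.
- jig: The roller jig, fixed: green base plate 150 x 260 x 12 mm (jig x -75 to 75, y -110 to 150). Origin on the table; x points across the roller, away from the robot at yaw 0, y along the roller, z up. Two aluminium V cradles (90 degrees, 16 mm thick) at y = -50 and 55, V mouths 45 mm wide, rims at z = 55; between them (y -42 to 47) is room for fingers down to z = 12. Bar column at x = 40, y = 55.
- seat (a point): Where the roller's middle belongs, at jig x = -25, z = 55 mm, in both V cradles with its axis along jig y. This point is at y = 0: the end stop's button halts the roller's middle there or up to 6 mm short of it (towards +y). Laid in at y = 8 to 12 mm the roller is still free of the stop.
- fork_top (a point): Top of the guide fork, at jig x = -57, y = 55, z = 86 mm: two steel cheeks 20 mm apart with flared tops. The 12 mm wide press bar lies between them and cannot turn until it is lifted at least 21 mm.
- rest_top (a point): Top of the parking rest, at jig x = 17, y = 137, z = 90 mm: a steel post on which the turned bar is set down, with a low ear (4 mm) on the side the bar comes from and a high ear (15 mm) on the far side, 20 mm apart.
- end_stop: Aluminium bracket with a round 20 mm steel button on a screw. Origin: the button's face if screwed fully back, at jig x = -25, y = -85, z = 55 mm, facing jig +y; the button is set 0 to 6 mm further out (+y), differently each time and not measured, so find it by feel. It is rigid: about 3 N more per 0.4 mm of arm motion. Push with 5 to 6 N; over 12 N is too much.
- roller: Spare brayer roller, loose: black rubber cylinder 32 mm in diameter with brass hexagonal end nuts (40 mm across flats, 10 mm thick); 170 mm long in all, about 0.3 kg. Origin: its middle, on its axis, 20 mm above the table; y along it. Both ends alike. Best held across the rubber, 20 to 30 mm from the middle towards the end stop, so the gripper clears the parked bar's knob.
- press_bar: Sprung steel press bar, 12 x 12 mm, reaching 112 mm from the column's axis, with an upright red wing knob on the axis (14 mm thick, 36 mm long along the bar, 26 mm high). Origin: on the column's axis at the bar's underside, 66 mm above the table when fully down; the bar points along its own -x, z up. It rises and turns about the column (see joints).
- knob_grip (a point): Middle of the red wing knob, 35 mm above the bar's underside (101 mm above the table when the bar is fully down); the knob is 14 mm thick across the bar and stands on a 12 mm stem, with a 20 mm hub 23 mm below this point.
- bar_lift (a joint): How far the bar is raised, in m, 0 (fully down, where it starts) to 0.040. A spring pulls it down with about 5 N at 0 and 8 N at 0.040, plus 1.5 N of weight; let go above its support it snaps down. It stands at about 0.022 on the parking rest (0.029 clears the low ear, so lift to about 0.034 to turn) and at about 0.004 when it clamps the roller.
- bar_turn (a joint): How far the bar is turned about the upright column, in rad: 0 across the roller, in the fork (jig -x); grows clockwise seen from above, to 1.3 on the parking rest (range -0.1 to 1.5).
- jar_1: Bystander: glass jar with black lid, 70 mm wide, 86 mm high; origin under its centre. Leave alone.
- baren: Bystander: round wooden baren with a knob, 122 mm wide, 43 mm high; origin under its centre. Leave alone.
- ink_tin_4: Bystander: open tin of yellow ink, 67 mm wide, 45 mm high; origin under its centre. Leave alone.
Things that resemble listed ones, but are neither listed nor needed, are in the scene too. Of the things that look like the roller, the larger one is meant.

How it is judged:
On the way, in this order (a step that is already met when the one before it is completed fails the run):
1. the press bar is lifted, turned aside and set down on its parking rest (value of joint bar_turn above 1.15 rad and value of joint bar_lift between 0.019 and 0.0265 m), for 0.2 s.
2. the roller lies in both cradles and is pushed against the end stop (3 N or more) (x of roller in the frame of jig between -0.028 and -0.022 m and z of roller in the frame of jig between 0.052 and 0.058 m and angle between the y axis of roller and the y axis of jig, either way round below 0.05 rad and contact force between roller and end_stop above 3 N), for 0.2 s.
At the end, for the whole second after the job is handed in: The roller lies still in both cradles (2 mm, 0.03 rad), where the end stop halts it (middle 1.5 mm beyond to 7.5 mm short of the seat point), and the press bar, square over it within 0.07 rad, clamps it under its spring (over 4 N, bar raised 2 to 7 mm) (x of roller in the frame of jig between -0.027 and -0.023 m and z of roller in the frame of jig between 0.053 and 0.057 m and angle between the y axis of roller and the y axis of jig, either way round below 0.03 rad and y of roller in the frame of jig between -0.0015 and 0.0075 m and value of joint bar_turn between -0.07 and 0.07 rad and value of joint bar_lift between 0.002 and 0.007 m and contact force between press_bar and roller above 4 N and linear speed of roller below 0.01 m/s); the robot touches nothing.
It fails at once if the roller is rammed against the end stop (more than 12 N) (contact force between roller and end_stop above 12 N).
It fails at once if the bar is forced down on the roller (more than 25 N) (contact force between press_bar and roller above 25 N).
It fails at once if the bar is let go above its support and snaps down (falls faster than 0.4 m/s) (velocity of joint bar_lift below -0.4 m/s).
It fails at once if a bystander (jar, baren, yellow ink tin) is moved by more than 30 mm (distance of any of jar_1, baren, ink_tin_4 from where it was at the start of the episode above 0.03 m).
It also fails if it takes over 72 s, if anything falls off the work surface, if the arm or the gripper's body presses on something with over 40 N, if the wrist force passes 120 N, or if a joint passes its speed limit or range.

### The arm

A 7-joint arm with a two-finger parallel gripper is mounted at the origin on the work surface; the furniture and walls round the work are solid. World frame = base frame: x ahead of the robot, y to its left, z up, the work surface at z = 0. Lengths are in m, angles in rad, forces in N, time in s.
With the tool pointing down it reaches from about 0.425 to 0.925 m from the base axis. Payload 6.8 kg.
Tool frame: the origin (TCP) lies between the finger pads; the fingertips stand r.tip_extent ahead of it and the grasp point (between the pads) lies 5 mm behind it (r.tip_extent is the distance from the TCP to the fingertips, in m); y points along the fingers, x is the direction in which the jaws open and shut, and the axes are right-handed (so a half turn about y gives the same grasp; the last joint's range is limited). The gripper opens to 85 mm and grips with 20 to 120 N. Pads are 22 mm wide; open, the fingers measure 114 mm over their backs; the gripper's body (76 mm by 85 mm) begins 54 mm behind the grasp point. The pads swing forward as they close: fully open they stand 13 mm farther back than shut.
Start: joints at [-1.288, 0.477, 0.022, 1.555, -0.011, 1.109, -0.083], TCP at [0.257, 0.624, 0.245] pointing down, gripper open.
Joint ranges: [-2.96, 2.96], [-0.34, 2.1], [-1.41, 1.46], [0.24, 2.44], [-1.37, 4.51], [0.17, 1.92], [-2.96, 2.96]. Speed limits (rad/s): [2.39, 2.39, 3.14, 3.14, 3.14, 3.14, 3.14].

### API

Orientations are given as a rotation vector (axis times angle).
In Python, from bench import r gives the robot as it stands.
- The arm moves only by the tool send_rows, never from a script. Its argument "plan" is a list of rows, each a list of 5 numbers: the shift along the tool's x, y, z in cm, then the turn about the tool's y in degrees, then the opening, from 0 (shut) to 1 (fully open). In form: [[dx, dy, dz, spin, grip], ...]. A call has 1 to 12 rows; each row shifts and turns the commanded pose from where the row before left it, along the tool's axes as they then stand; what a row does not reach is not made up. A row lasts 1/8 s, in which the tool goes at most 62.5 mm and 10.7 degrees, less where a joint would pass 70% of its speed; a pose out of reach is approached as far as the arm can. A call is refused whole if a number of a shift passes 6.25 or a number of a turn 10.7, either way. A call with a gripper value outside its range is refused whole. The fingers move at their own pace and stop on an object; "force" is the grip in N (left out, the last holds). Time passes only in rows, so rows that do not move let the fingers close. It gives the time, the measured TCP pose, the force and the opening at its end, in the units of the state.
- r.get_obs(): the state, without advancing time (a new reading comes with each control period).
- r.grab_frame(name): name is "scene" or "side" or "wrist"; returns a dict with "image" (384x512x3 uint8, red, green, blue), "camera_matrix" (3x3 intrinsics, pixels), "cam_to_world" (4x4, takes a point from camera to world coordinates). Camera axes: x right, y down, z forward; pixel columns grow to the right and rows downward; lengths in m; the calibration is good to about 2 mm. A picture is of the moment at which its call begins. There is no depth.
- r.hand_in(): hands the job in, once; it reports no verdict.
Trained networks look in the newest picture that a camera, given by its name, has taken for a name from the list of things; names that differ only in an ending like _2 or _b are one class to them, and where a whole thing is asked for, a point or a joint stands for the part that bears it (a point fixed in the world has none). Each returns a list of dicts, best first, with "p" (0 to 1); they miss things now and then, are a little off and sometimes report something else, mostly with a low value. They report only what shows in the picture. A call takes as long as a camera call. They do not tell look-alikes from the thing itself.
- r.recognise(camera, target): "rect" ([left, top, right, bottom] in pixels, round what is visible of it).
The state is a dict: "clock": time; "joints": joint angles; "qvel": joint speeds; "tau": joint torques, N m; "tcp_pos": TCP position; "orientation": TCP orientation; "contact_force": force on the tool from outside, world axes, zero at the start; "moment": the same for the moment, N m; "grip_width": finger opening in m.
Only numpy, scipy, OpenCV 4.12 (cv2) and the standard library are available. Lean on these libraries where they do the work, as an engineer would, in place of code of your own. Each camera call takes 0.05 s, during which the arm holds its last target.

## Working session

There is one attempt and no reset: what is moved stays moved. The work goes in short steps, Python scripts to look and compute and a tool call to move; the robot and the scene stay as the last step left them, time stands still between calls to the robot, and variables do not carry over. Pictures are saved under pics/ and viewed, and the job is handed in when it is done.

Besides the shell and the picture viewer there is one more tool, called after "Request:" as name([rows], argument=value, ...), one row to a line, values as JSON. send_rows: Moves the arm, as the interface text tells. Its arguments: {"type":"object","properties":{"plan":{"type":"array","items":{"type":"array","items":{"type":"number"}}},"force":{"type":"number"}},"required":["plan"]}

```bash
ls; mkdir -p pics; python3 - <<'E'
from bench import r
import cv2
print(r.get_obs(), r.tip_extent)
for n in ["scene","side","wrist"]:
    f=r.grab_frame(n); cv2.imwrite(f"pics/{n}0.png",f["image"][:,:,::-1])
    print(n,f["camera_matrix"].round(1).tolist(),f["cam_to_world"].round(3).tolist())
    for t in ["jig","roller","press_bar","knob_grip","jar_1","baren","ink_tin_4","end_stop"]:
        print(t,[(round(d["p"],2),[round(float(x)) for x in d["rect"]]) for d in r.recognise(n,t)][:3])
E
```

```text
pics
{'clock': 0.0, 'joints': array([-1.2880665 ,  0.47783599,  0.02232104,  1.55647457, -0.01153112,
        1.10928646, -0.08309281]), 'qvel': array([-1.98593979e-03,  2.37486035e-05, -1.82884031e-03, -2.28101493e-04,
        1.30894056e-03,  4.08375986e-04, -4.44370857e-04]), 'tau': array([ 1.63345217e-04, -5.96460021e+01,  1.60761852e+00, -2.81209660e+01,
        1.23438437e-02,  9.16521123e-03, -8.98071420e-06]), 'tcp_pos': array([0.25691932, 0.62356834, 0.24429149]), 'orientation': array([-1.37026706, -0.91560948,  0.91807975]), 'contact_force': array([-0.40957147, -0.23024704, -0.21289936]), 'moment': array([0.02377661, 0.0590365 , 0.01263143]), 'grip_width': 0.08515583616517482} 0.014
scene [[427.3, 0.0, 255.7], [0.0, 427.3, 191.7], [0.0, 0.0, 1.0]] [[0.748, -0.445, 0.492, -0.315], [-0.663, -0.476, 0.577, -1.006], [-0.023, -0.758, -0.652, 1.135], [0.0, 0.0, 0.0, 1.0]]
jig [(0.91, [211, 149, 273, 209]), (0.34, [163, 153, 182, 172])]
roller [(0.6, [283, 220, 316, 254]), (0.58, [210, 149, 274, 211]), (0.54, [300, 279, 341, 311])]
press_bar [(0.65, [239, 158, 247, 162])]
knob_gri
[... 303 characters left out ...]
0.75, -1.145], [0.01, -0.786, -0.618, 0.979], [0.0, 0.0, 0.0, 1.0]]
jig [(0.89, [230, 158, 280, 216]), (0.51, [263, 238, 288, 281])]
roller [(0.79, [263, 239, 287, 283]), (0.76, [231, 319, 278, 331])]
press_bar [(0.49, [237, 160, 265, 177])]
knob_grip [(0.68, [238, 166, 268, 179])]
jar_1 [(0.62, [311, 220, 332, 250])]
baren [(0.75, [176, 170, 206, 180])]
ink_tin_4 [(0.7, [197, 151, 213, 166])]
end_stop []
wrist [[341.0, 0.0, 252.6], [0.0, 341.0, 189.9], [0.0, 0.0, 1.0]] [[0.381, 0.882, 0.276, 0.188], [0.925, -0.363, -0.114, 0.653], [-0.0, 0.299, -0.954, 0.374], [0.0, 0.0, 0.0, 1.0]]
jig []
roller []
press_bar []
knob_grip []
jar_1 []
baren [(0.86, [0, 249, 67, 325])]
ink_tin_4 []
end_stop []
```

View pics/scene0.png

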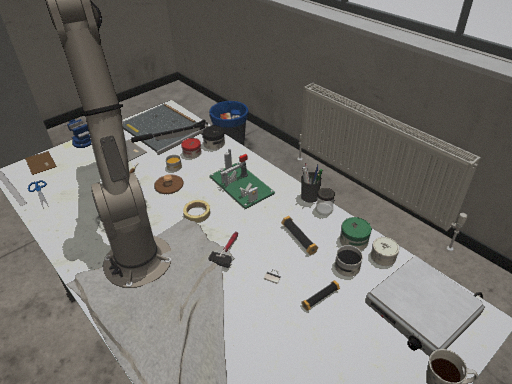

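View pics/side0.png

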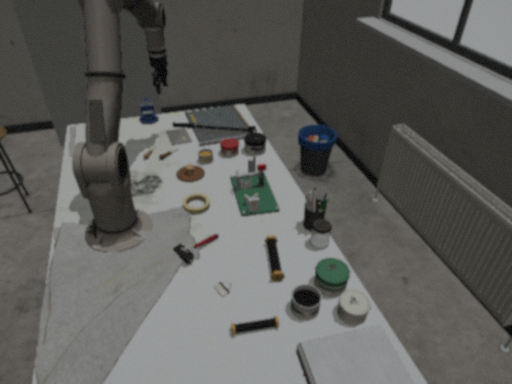

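View pics/wrist0.png

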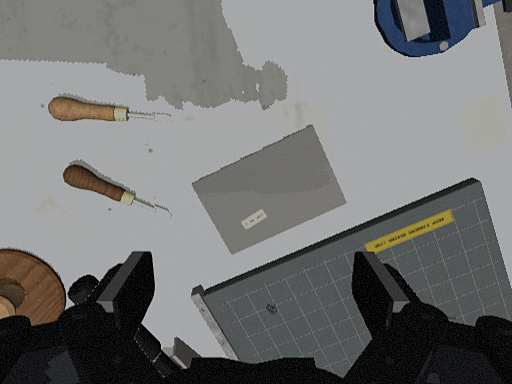

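```bash
python3 - <<'E'
import cv2
a=cv2.imread("pics/scene0.png")[130:330,140:360]; cv2.imwrite("pics/scene0z.png",cv2.resize(a,None,fx=3,fy=3,interpolation=cv2.INTER_CUBIC)[:600,:800])
a=cv2.imread("pics/side0.png")[140:340,160:350]; cv2.imwrite("pics/side0z.png",cv2.resize(a,None,fx=3,fy=3,interpolation=cv2.INTER_CUBIC))
E
```

```text
(no output)
```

View pics/scene0z.png

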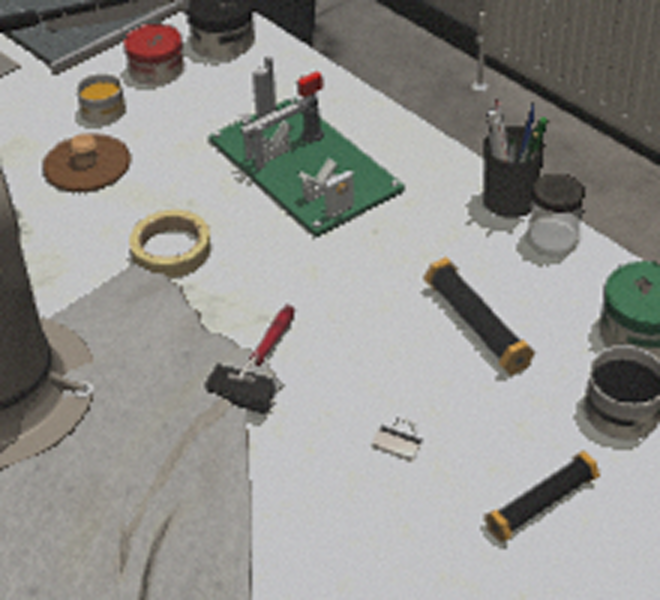

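View pics/side0z.png

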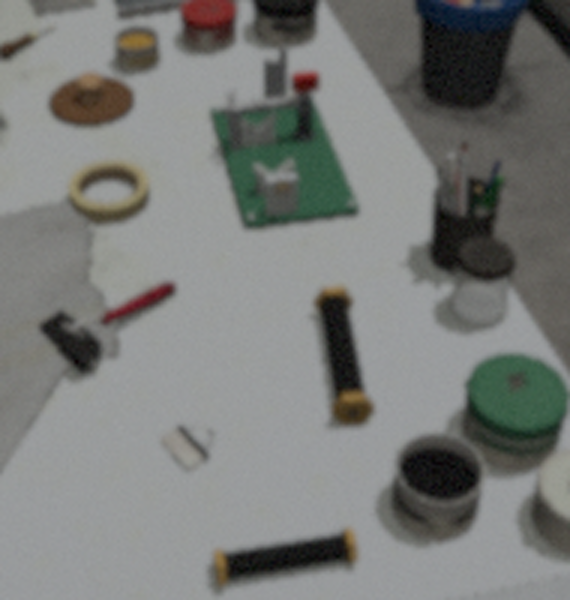

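```bash
cat > h.py <<'E'
import numpy as np, cv2
from scipy.spatial.transform import Rotation as R
from bench import r
def ray(f,uv):
    K=f["camera_matrix"];T=f["cam_to_world"]
    d=T[:3,:3]@np.linalg.solve(K,[uv[0],uv[1],1.]); return T[:3,3],d
def atz(f,uv,z):
    o,d=ray(f,uv); return o+d*(z-o[2])/d[2]
def proj(f,P):
    P=np.atleast_2d(P);T=np.linalg.inv(f["cam_to_world"]);c=P@T[:3,:3].T+T[:3,3];p=c@f["camera_matrix"].T;return p[:,:2]/p[:,2:]
def J(jx,jy,yaw,P):
    P=np.atleast_2d(np.array(P,float)); c,s=np.cos(yaw),np.sin(yaw)
    return np.c_[jx+c*P[:,0]-s*P[:,1], jy+s*P[:,0]+c*P[:,1], P[:,2]]
def pose():
    o=r.get_obs(); M=R.from_rotvec(o["orientation"]).as_matrix(); return o,M
E
python3 - <<'E'
from h import *
f=r.grab_frame("scene")
for n,uv,z in [("L",(209.7,176.7),.012),("B",(245.7,207.7),.012),("Rr",(274.3,191.7),.012),("nutA",(286.7,220),.02),("nutB",(312,248.7),.02),("small a",(140+587/3,130+465/3),.015),("smallb",(140+498/3,130+525/3),.015),("knob",(140+310/3,130+83/3),.101)]:
    print(n,atz(f,uv,z).round(3))
f=r.grab_frame("side")
for n,uv,z in [("L",(160+212/3,140+113/3),.012),("B",(160+247/3,140+226/3),.012),("Rr",(160+356/3,140+210/3),.012),("nutA",(160+333/3,140+297/3),.02),("nutB",(160+352/3,140+406/3),.02),("knob",(160+305/3,140+80/3),.101)]:
    print(n,atz(f,uv,z).round(3))
o,M=pose(); print(M.round(3))
for t in ["jar_1","baren","ink_tin_4"]:
    d=r.recognise("scene",t); print(t,d)
E
```

```text
L [0.456 0.194 0.012]
B [ 0.442 -0.056  0.012]
Rr [ 0.588 -0.062  0.012]
nutA [ 0.505 -0.217  0.02 ]
nutB [ 0.469 -0.377  0.02 ]
small a [ 0.414 -0.53   0.015]
smallb [ 0.29  -0.518  0.015]
knob [0.571 0.105 0.101]
L [0.462 0.191 0.012]
B [ 0.443 -0.057  0.012]
Rr [ 0.584 -0.066  0.012]
nutA [ 0.502 -0.214  0.02 ]
nutB [ 0.469 -0.374  0.02 ]
knob [0.57  0.108 0.101]
[[ 0.381 -0.    -0.925]
 [ 0.925  0.     0.381]
 [ 0.    -1.     0.   ]]
jar_1 [{'rect': [315.1, 188.6, 333.5, 214.2], 'p': 0.61}]
baren [{'rect': [153.9, 174.9, 184.5, 191.2], 'p': 0.83}, {'rect': [209.4, 150.0, 273.9, 211.7], 'p': 0.56}]
ink_tin_4 [{'rect': [164.0, 153.7, 182.6, 173.9], 'p': 0.59}, {'rect': [217.5, 154.6, 244.2, 172.4], 'p': 0.49}]
```

Request:
send_rows([
  [0, 0, 0, -9.6, 1],
  [0, 0, 0, -9.7, 1],
  [-3.5, 0, -2.1, 0, 1],
  [-3.5, 0, -2.1, 0, 1],
  [-3.5, 0, -2.1, 0, 1],
  [-3.5, 0, -2.1, 0, 1],
  [-3.5, 0, -2.1, 0, 1],
  [-3.5, 0, -2.1, 0, 1],
  [-3.5, 0, -2.1, 0, 1],
  [-3.5, 0, -2.1, 0, 0.6],
  [-3.5, 0, -2.1, 0, 0.6],
  [-3.5, 0, -2.1, 0, 0.6],
])

```text
clock: 3.1
tcp_pos: [0.4486, 0.2621, 0.2456]
orientation: [-1.234, -1.17, 1.169]
contact_force: [0.2, -0.1, 0.6]
grip_width: 0.0513
```

Request:
send_rows([
  [-3.5, 0, -2.1, 0, 0.6],
  [-3.5, 0, -2.1, 0, 0.6],
  [-3.5, 0, -2.1, 0, 0.6],
  [-3.5, 0, -2.1, 0, 0.6],
  [0, 0, 0, 0, 0.6],
])

```text
clock: 3.72
tcp_pos: [0.5256, 0.1152, 0.2456]
orientation: [-1.239, -1.165, 1.165]
contact_force: [-0.3, 0.1, -0.1]
grip_width: 0.0513
```

```bash
python3 - <<'E'
from h import *
f=r.grab_frame("wrist"); cv2.imwrite("pics/w1.png",f["image"][:,:,::-1])
o,M=pose(); print(o["clock"],o["tcp_pos"],M.round(3),o["contact_force"],o["grip_width"])
for t in ["knob_grip","press_bar","jig"]: print(r.recognise("wrist",t))
im=cv2.resize(f["image"][:,:,::-1],None,fx=1.5,fy=1.5,interpolation=cv2.INTER_CUBIC);cv2.imwrite("pics/w1z.png",im)
E
```

```text
3.775 [0.52472904 0.11761224 0.24540447] [[ 0.057  0.    -0.998]
 [ 0.998 -0.     0.057]
 [-0.    -1.    -0.   ]] [ 0.02588114  1.10941865 -1.0272413 ] 0.051474091521860124
[{'rect': [234.1, 90.3, 255.2, 251.9], 'p': 0.62}]
[{'rect': [233.1, 91.8, 253.4, 252.8], 'p': 0.94}]
[{'rect': [69.8, 83.0, 349.8, 254.5], 'p': 0.9}]
```

View pics/w1z.png

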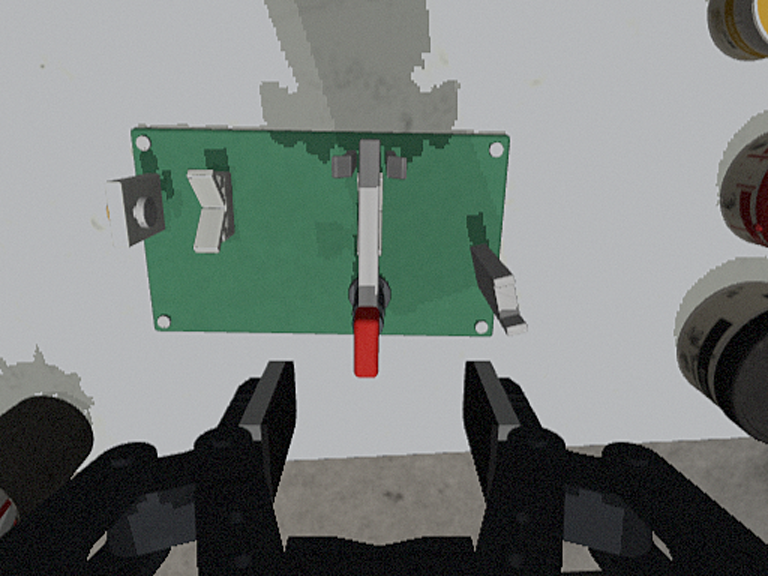

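```bash
cat > fit.py <<'E'
from h import *
from scipy.optimize import least_squares
f=r.grab_frame("wrist")
Z=np.array([(132,128),(509,133),(157,330),(490,336),(367,355)],float); uv=(Z+.5)/1.5-.5
P=np.array([(-75,-110,12),(-75,150,12),(75,-110,12),(75,150,12),(40,55,114)])/1000
s=least_squares(lambda x:(proj(f,J(*x,P))-uv).ravel(),[.523,.05,-.055])
print(s.x,s.fun.round(1).reshape(-1,2))
x=s.x
k=J(*x,[[.04,.055,.101]])[0];print("knob",k, "knob direct",atz(f,uv[4],.114))
img=cv2.resize(f["image"][:,:,::-1],None,fx=1.5,fy=1.5,interpolation=cv2.INTER_CUBIC)
Q=np.array([(40,55,114),(22,55,114),(58,55,114),(-72,55,78),(17,137,90),(-57,55,86),(-25,-85,55),(-25,-50,33),(-25,55,33)])/1000
for p in proj(f,J(*x,np.r_[P,Q])): cv2.circle(img,tuple(int(v) for v in (p+.5)*1.5-.5),3,(255,0,255),1)
cv2.imwrite("pics/w1o.png",img)
o,M=pose(); print(o["tcp_pos"],M.T@(k-o["tcp_pos"])*100, "spin", np.degrees(np.arctan2(M[1,0],M[0,0]))-90-np.degrees(x[2]))
E
python3 fit.py
```

```text
[ 0.52414078  0.05923194 -0.06918007] [[-2.6 -0.3]
 [ 2.3  1. ]
 [-2.4  2.2]
 [ 2.5  1.8]
 [ 0.2 -2.7]]
knob [0.56784697 0.11133539 0.101     ] knob direct [0.57027043 0.11103167 0.114     ]
[0.52375449 0.12044697 0.24527845] [-0.6895791 14.4262464 -4.4544664] spin 1.0055804297548647
```

View pics/w1o.png

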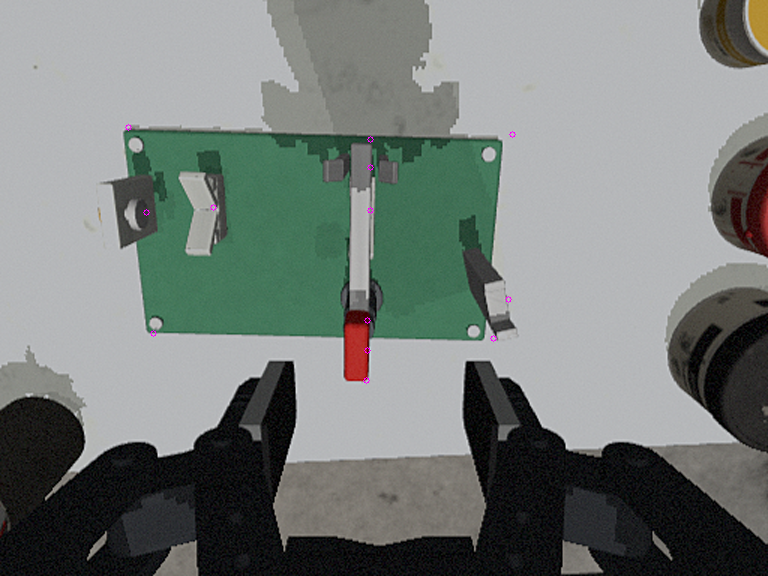

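Request:
send_rows([
  [0, 0, 0, -1, 0.6],
  [0, 0, 0, 0, 0.6],
  [0, 0, 0, 0, 0.6],
  [0, 0, 0, 0, 0.6],
])

```text
clock: 4.47
tcp_pos: [0.5242, 0.119, 0.2453]
orientation: [-1.226, -1.182, 1.182]
contact_force: [-0.0, 0.3, 0.4]
grip_width: 0.0514
```

```bash
python3 - <<'E'
from h import *
f=r.grab_frame("wrist"); im=f["image"]
o,M=pose(); print(o["clock"],o["tcp_pos"],o["qvel"].round(3))
np.savez("w2.npz",**f)
c=im[70:270,60:360][:,:,::-1]; cv2.imwrite("pics/w2z.png",cv2.resize(c,None,fx=2.6,fy=2.6,interpolation=cv2.INTER_CUBIC))
E
```

```text
4.525 [0.52425543 0.11900988 0.24530891] [ 0.002  0.     0.    -0.     0.001 -0.     0.001]
```

View pics/w2z.png

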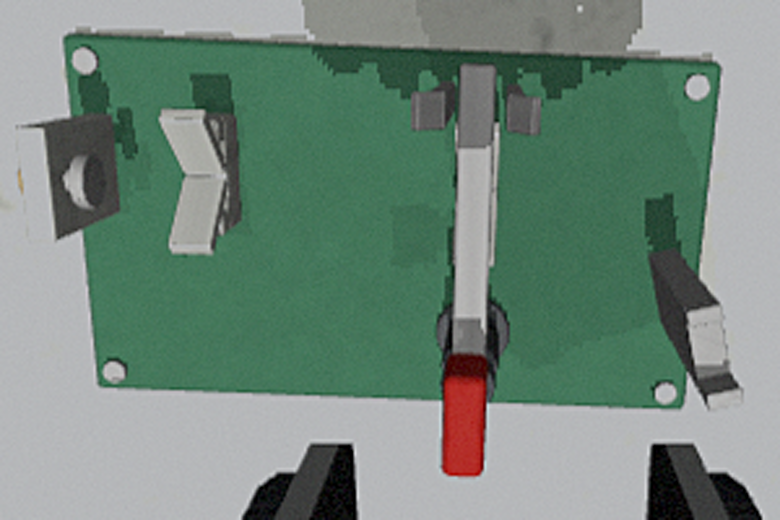

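```bash
cat > fit2.py <<'E'
from h import *
from scipy.optimize import least_squares
f=dict(np.load("w2.npz"))
Z=np.array([(65,36),(721,63),(100,388),(683,409),(465,376),(463,475)],float); uv=(Z+.5)/2.6-.5+[60,70]
P=np.array([(-75,-110,12),(-75,150,12),(75,-110,12),(75,150,12),(22,55,114),(58,55,114)])/1000
for sc in (False,True):
    def res(x):
        return (proj(f,J(*x[:3],P)+([0,0,x[3]] if sc else 0))-uv).ravel()
    s=least_squares(res,[.523,.05,-.055]+([0] if sc else []))
    print(s.x,s.fun.round(1).reshape(-1,2).tolist())
x=s.x[:3]
k=J(*x,[[.04,.055,.101]])[0];print("knob",k)
for p in uv[:4]: print(atz(f,p,.012).round(4))
print([atz(f,p,.114).round(4) for p in uv[4:]])
o,M=pose(); print(o["tcp_pos"],M.T@(k-o["tcp_pos"])*100, "spin", np.degrees(np.arctan2(M[1,0],M[0,0]))-90-np.degrees(x[2]))
E
python3 fit2.py
```

```text
[ 0.52514484  0.05355133 -0.07520429] [[-2.3, -1.4], [1.6, -1.4], [-1.3, 0.8], [1.3, 0.9], [0.5, 0.3], [0.1, 1.8]]
[ 0.526471    0.05305126 -0.07617267 -0.00519028] [[-0.1, -0.1], [-0.1, -0.0], [0.3, 0.1], [-0.1, 0.3], [0.2, -0.5], [-0.2, 0.4]]
knob [0.57054046 0.10484781 0.101     ]
[ 0.4435 -0.0484  0.012 ]
[0.4629 0.2072 0.012 ]
[ 0.5907 -0.0601  0.012 ]
[0.61  0.196 0.012]
[array([0.551 , 0.1063, 0.114 ]), array([0.5854, 0.104 , 0.114 ])]
[0.52425543 0.11900988 0.24530891] [-1.2467817  14.43086199 -4.67707674] spin 2.269050388703187
```

Request:
send_rows([
  [-0.5, 0, -2.3, 2.3, 0.6],
  [-0.56, 2.5, -2.4, 0, 0.6],
  [0, 3, 0, 0, 0.6],
  [0, 3, 0, 0, 0.6],
  [0, 2, 0, 0, 0.6],
  [0, 0, 0, 0, 0.6],
  [0, 0, 0, 0, 0.6],
  [0, 0, 0, 0, 0.6],
])

```text
clock: 5.52
tcp_pos: [0.5713, 0.1059, 0.1415]
orientation: [-1.245, -1.154, 1.151]
contact_force: [0.1, 0.5, -0.8]
grip_width: 0.0513
```

```bash
python3 - <<'E'
from h import *
f=r.grab_frame("wrist"); im=f["image"]
o,M=pose(); print(o["clock"],o["tcp_pos"],o["qvel"].round(3),np.degrees(np.arctan2(M[1,0],M[0,0])))
np.savez("w3.npz",**f)
cv2.imwrite("pics/w3z.png",cv2.resize(im[:,:,::-1],None,fx=1.5,fy=1.5,interpolation=cv2.INTER_CUBIC))
E
```

```text
5.575 [0.57123215 0.10587423 0.14137514] [ 0.001  0.001 -0.001  0.005  0.    -0.002  0.001] 85.60219495910793
```

View pics/w3z.png

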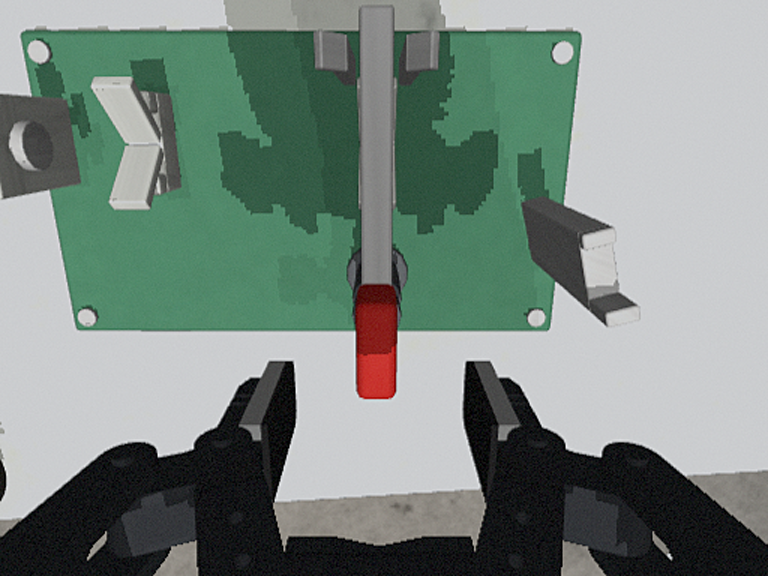

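```bash
cat > fit3.py <<'E'
from h import *
from scipy.optimize import least_squares
f=dict(np.load("w3.npz"))
Z=np.array([(22,32),(581,34),(77,330),(550,331),(376,352),(376,398)],float); uv=(Z+.5)/1.5-.5
P=np.array([(-75,-110,12),(-75,150,12),(75,-110,12),(75,150,12),(22,55,114),(58,55,114)])/1000
for sc in (False,True):
    def res(x):
        return (proj(f,J(*x[:3],P)+([0,0,x[3]] if sc else 0))-uv).ravel()
    s=least_squares(res,[.523,.05,-.055]+([0] if sc else []))
    print(s.x,s.fun.round(1).reshape(-1,2).tolist())
    x=s.x[:3]
    k=J(*x,[[.04,.055,.101]])[0];print("knob",k)
print([atz(f,p,.114).round(4) for p in uv[4:]])
E
python3 fit3.py
```

```text
[ 0.52961698  0.05313759 -0.08444787] [[-2.4, 2.9], [3.2, 4.9], [-1.7, 5.8], [0.2, 7.3], [0.4, -23.0], [-0.0, 11.1]]
knob [0.57411356 0.10456769 0.101     ]
[ 0.52986696  0.0530318  -0.08491668 -0.00135354] [[-1.1, 3.5], [2.3, 5.7], [-0.9, 5.3], [-0.5, 7.0], [0.2, -23.5], [-0.2, 10.1]]
knob [0.57438764 0.10444104 0.101     ]
[array([0.5684, 0.1049, 0.114 ]), array([0.5856, 0.1036, 0.114 ])]
```

Request:
send_rows([
  [-0.14, 1, 0.15, 0, 0.6],
  [0, 1.5, 0, 0, 0.6],
  [0, 1.2, 0, 0, 0.6],
  [0, 0.6, 0, 0, 0.6],
  [0, 0, 0, 0, 0.6],
  [0, 0, 0, 0, 0.6],
], force=40)

```text
clock: 6.32
tcp_pos: [0.5693, 0.1045, 0.0975]
orientation: [-1.245, -1.153, 1.152]
contact_force: [1.0, -0.8, -0.4]
grip_width: 0.0512
```

Request:
send_rows([
  [0, 0, 0, 0, 0.3],
  [0, 0, 0, 0, 0.1],
  [0, 0, 0, 0, 0],
  [0, 0, 0, 0, 0],
  [0, 0, 0, 0, 0],
  [0, 0, 0, 0, 0],
], force=50)

```text
clock: 7.08
tcp_pos: [0.5692, 0.1048, 0.0977]
orientation: [-1.244, -1.153, 1.152]
contact_force: [-1.1, 1.7, 4.9]
grip_width: 0.0132
```

```bash
python3 - <<'E'
from h import *
f=r.grab_frame("wrist"); im=f["image"]
o,M=pose(); print(o["clock"],o["tcp_pos"],o["grip_width"],o["contact_force"],o["moment"])
cv2.imwrite("pics/w4z.png",cv2.resize(im[:,:,::-1],None,fx=1.5,fy=1.5,interpolation=cv2.INTER_CUBIC))
E
```

```text
7.125 [0.56922536 0.10484742 0.09771646] 0.013194934598175756 [-1.17282434  1.60195077  5.23248744] [0.27552063 0.31162267 0.0321077 ]
```

View pics/w4z.png

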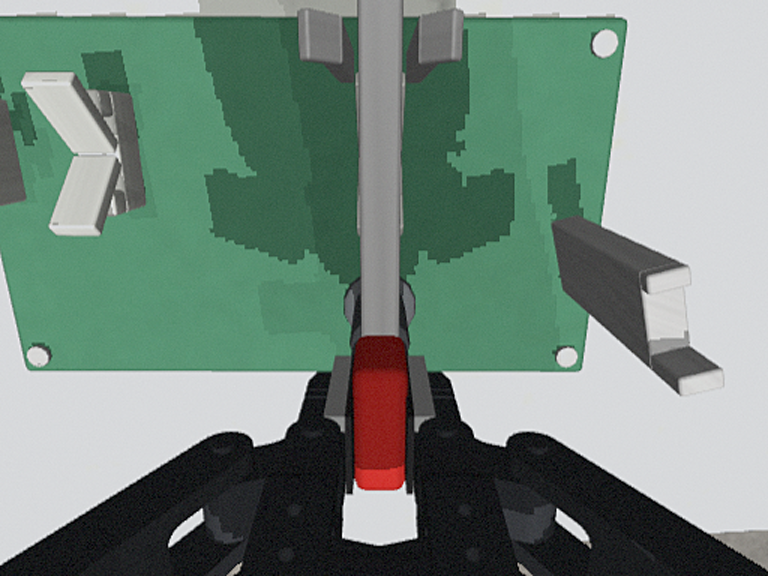

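Request:
send_rows([
  [0, -0.5, 0, 0, 0],
  [0, -0.7, 0, 0, 0],
  [0, -0.7, 0, 0, 0],
  [0, -0.7, 0, 0, 0],
  [0, -0.7, 0, 0, 0],
  [0, -0.2, 0, 0, 0],
  [0, 0, 0, 0, 0],
  [0, 0, 0, 0, 0],
], force=50)

```text
clock: 8.12
tcp_pos: [0.5691, 0.1048, 0.1322]
orientation: [-1.244, -1.153, 1.152]
contact_force: [4.3, 3.5, -9.3]
grip_width: 0.0133
```

```bash
python3 - <<'E'
from h import *
o,M=pose(); print(o["clock"],o["tcp_pos"],o["grip_width"],o["contact_force"],o["moment"])
f=r.grab_frame("wrist"); im=f["image"]
cv2.imwrite("pics/w5z.png",cv2.resize(im[:,:,::-1],None,fx=1.5,fy=1.5,interpolation=cv2.INTER_CUBIC))
E
```

```text
8.125 [0.56907335 0.10478292 0.13219964] 0.013266646806430107 [ 4.29991598  3.52822047 -9.32389543] [ 0.74539939 -0.98488035  0.03075233]
```

View pics/w5z.png

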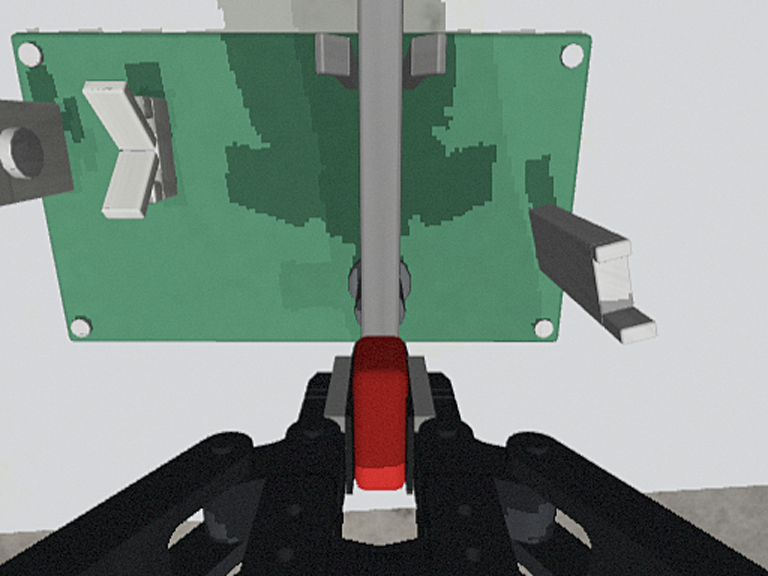

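Request:
send_rows([
  [0.04, 0, -0.05, 4, 0],
  [0, 0, 0, 6, 0],
  [0, 0, 0, 6, 0],
  [0, 0, 0, 6, 0],
  [0, 0, 0, 6, 0],
  [0, 0, 0, 6, 0],
  [0, 0, 0, 6, 0],
  [0, 0, 0, 6, 0],
  [0, 0, 0, 6, 0],
  [0, 0, 0, 6, 0],
  [0, 0, 0, 6, 0],
])

```text
clock: 9.55
tcp_pos: [0.5686, 0.1042, 0.1318]
orientation: [-1.551, -0.291, 0.295]
contact_force: [2.8, 0.7, -9.2]
grip_width: 0.0133
```

Request:
send_rows([
  [0, 0, 0, 5, 0],
  [0, 0, 0, 4, 0],
  [0, 0, 0, 1.5, 0],
  [0, 0, 0, 0, 0],
  [0, 0, 0, 0, 0],
  [0, 0, 0, 0, 0],
])

```text
clock: 10.3
tcp_pos: [0.5685, 0.1042, 0.1319]
orientation: [-1.566, -0.151, 0.154]
contact_force: [-0.7, -1.4, -9.6]
grip_width: 0.013
```

```bash
python3 - <<'E'
from h import *
o,M=pose(); print(o["clock"],o["tcp_pos"],o["grip_width"],o["contact_force"],o["moment"],np.degrees(np.arctan2(M[1,0],M[0,0])),o["joints"].round(2))
f=r.grab_frame("wrist"); im=f["image"]
cv2.imwrite("pics/w6z.png",cv2.resize(im[:,:,::-1],None,fx=1.5,fy=1.5,interpolation=cv2.INTER_CUBIC))
E
```

```text
10.3 [0.56852469 0.10421822 0.13189799] 0.013034745722681157 [-0.68450368 -1.3612174  -9.58243592] [-0.33510861  0.24036039  0.03037124] 11.113864635616258 [-0.68  0.5   0.51  1.92 -0.33  0.81  0.2 ]
```

View pics/w6z.png

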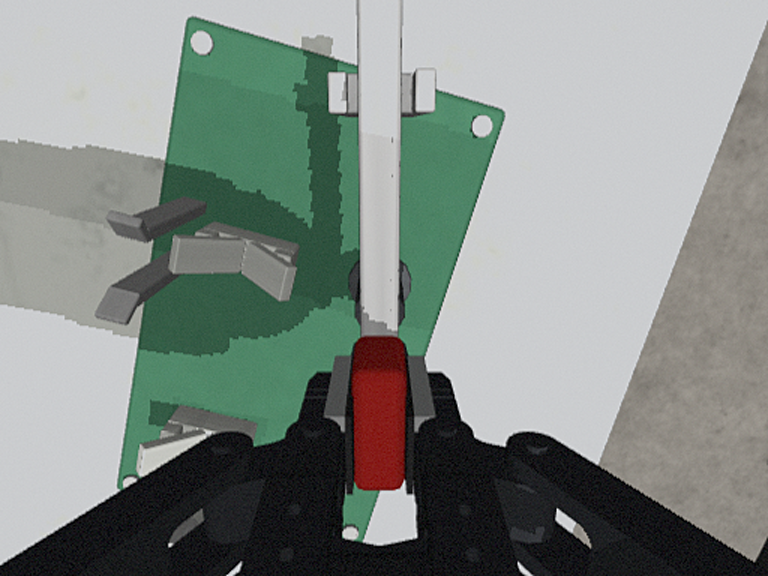

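Request:
send_rows([
  [0, 0.4, 0, 0, 0],
  [0, 0.4, 0, 0, 0],
  [0, 0.3, 0, 0, 0],
  [0, 0.1, 0, 0, 0],
  [0, 0, 0, 0, 0],
  [0, 0, 0, 0, 0],
])

```text
clock: 11.1
tcp_pos: [0.5689, 0.1039, 0.1209]
orientation: [-1.565, -0.15, 0.153]
contact_force: [-8.0, -3.8, 2.5]
grip_width: 0.0135
```

```bash
python3 - <<'E'
from h import *
f=r.grab_frame("wrist"); im=f["image"]
cv2.imwrite("pics/w7z.png",cv2.resize(im[:,:,::-1],None,fx=1.5,fy=1.5,interpolation=cv2.INTER_CUBIC))
E
```

```text
(no output)
```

View pics/w7z.png

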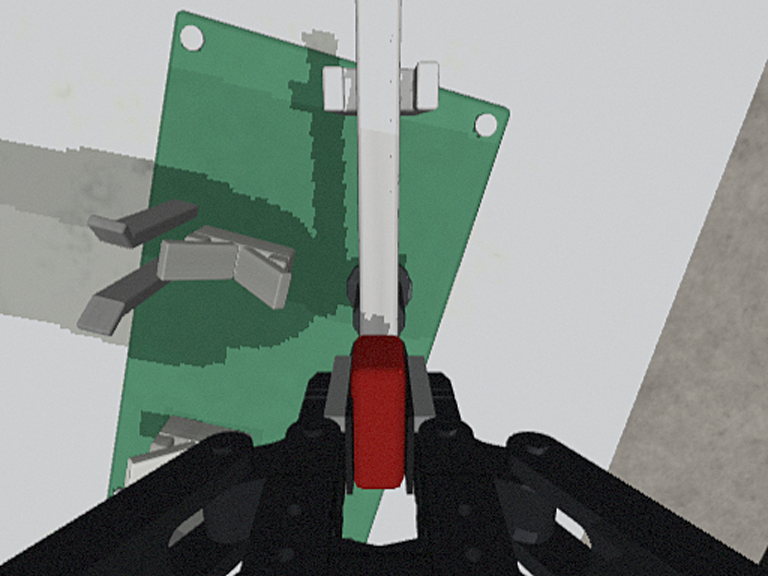

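Request:
send_rows([
  [0, 0, 0, 0, 0.2],
  [0, 0, 0, 0, 0.4],
  [0, 0, 0, 0, 0.5],
  [0, 0, 0, 0, 0.5],
  [0, -1, 0, 0, 0.5],
  [0, -3, 0, 0, 0.5],
  [0, -5, 0, 0, 0.5],
])

```text
clock: 12.02
tcp_pos: [0.5686, 0.1047, 0.2106]
orientation: [-1.566, -0.15, 0.154]
contact_force: [1.1, -1.0, -0.1]
grip_width: 0.0426
```

```bash
python3 - <<'E'
from h import *
o,M=pose(); print(o["clock"],o["tcp_pos"],o["grip_width"],o["contact_force"],np.degrees(np.arctan2(M[1,0],M[0,0])))
f=r.grab_frame("wrist"); im=f["image"]
np.savez("w8.npz",**f)
cv2.imwrite("pics/w8z.png",cv2.resize(im[:,:,::-1],None,fx=1.5,fy=1.5,interpolation=cv2.INTER_CUBIC))
E
```

```text
12.025 [0.56860107 0.10470866 0.21063709] 0.042555733807825215 [ 1.07539341 -1.02047273 -0.13775167] 11.107276228225322
```

View pics/w8z.png

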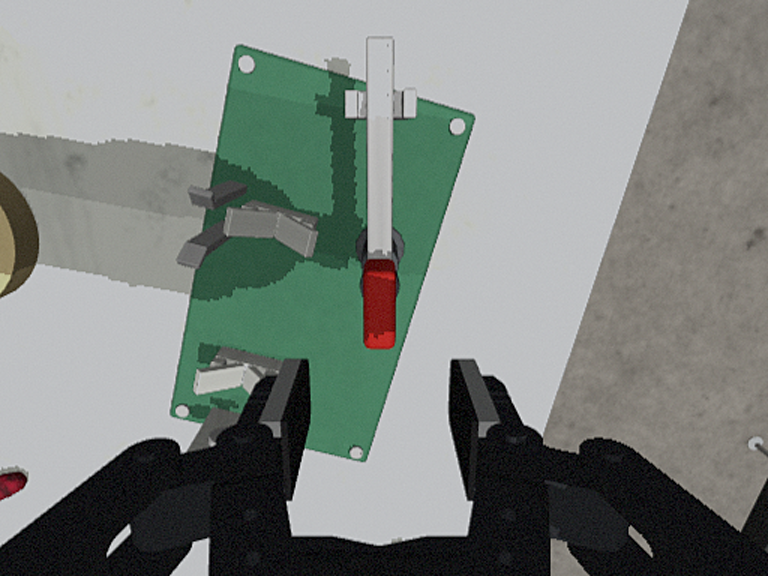

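Request:
send_rows([
  [0, -1, 0, 8, 0.7],
  [0, -1, 0, 8, 1],
  [0, 0, 0, 7.7, 1],
  [0.1, 0, -4.6, 0, 1],
  [0.1, 0, -4.6, 0, 1],
  [0.1, 0, -4.6, 0, 1],
  [0.1, 0, -4.6, 0, 1],
  [0.1, 0, -4.6, 0, 1],
  [0.1, 0, -4.6, 0, 1],
  [0.1, 0, -4.6, 0, 1],
  [0.1, 0, -4.4, 0, 1],
  [0, 0, -4.4, 0, 1],
])

```text
clock: 13.58
tcp_pos: [0.4879, -0.2986, 0.231]
orientation: [-1.564, 0.171, -0.174]
contact_force: [0.1, -0.3, -0.9]
grip_width: 0.0853
```

Request:
send_rows([
  [0, 0, 0, 0, 1],
  [0, 0, 0, 0, 1],
  [0, 0, 0, 0, 1],
  [0, 0, 0, 0, 1],
])

```text
clock: 14.08
tcp_pos: [0.4885, -0.2959, 0.2303]
orientation: [-1.564, 0.171, -0.171]
contact_force: [1.0, -1.0, -0.2]
grip_width: 0.0851
```

```bash
python3 - <<'E'
from h import *
f=r.grab_frame("wrist"); im=f["image"]
o,M=pose(); print(o["clock"],o["tcp_pos"],o["grip_width"],o["contact_force"],np.degrees(np.arctan2(M[1,0],M[0,0])),o["qvel"].round(3))
print(r.recognise("wrist","roller"))
np.savez("w9.npz",**f)
cv2.imwrite("pics/w9z.png",cv2.resize(im[:,:,::-1],None,fx=1.5,fy=1.5,interpolation=cv2.INTER_CUBIC))
E
```

```text
14.125 [ 0.48836528 -0.29613742  0.23027462] 0.08513716182260872 [ 0.64340586 -0.08254561  0.40291108] -12.49672172252325 [ 0.005 -0.001  0.005 -0.    -0.     0.002  0.001]
[{'rect': [149.9, 339.9, 238.0, 375.7], 'p': 0.8}, {'rect': [221.9, 79.6, 268.3, 251.9], 'p': 0.76}]
```

View pics/w9z.png

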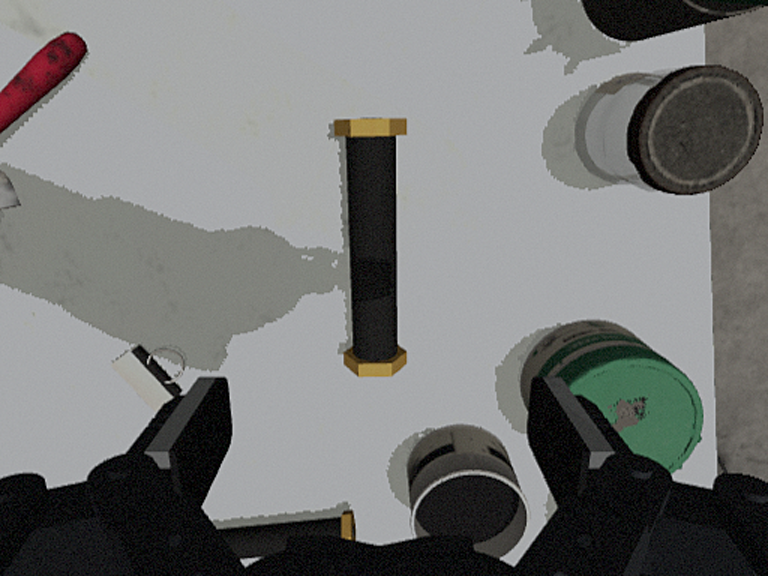

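```bash
python3 - <<'E'
from h import *
f=dict(np.load("w9.npz"))
g=lambda u,v:(np.array([u,v])+.5)/1.5-.5
a=atz(f,g(371,127),.04);b=atz(f,g(376,365),.04)   # nut top (flat at z .04) centres
a2=atz(f,g(371.5,140),.026);b2=atz(f,g(376,340),.026)
print(a,b,np.linalg.norm(a-b)); print(a2,b2)
d=a2-b2; print("yaw",np.degrees(np.arctan2(-d[0],d[1])))
print("mid",(a+b)/2)
c=atz(f,g(373.5,245),.03);print(c)
# widths
print(np.linalg.norm(atz(f,g(346,200),.02)-atz(f,g(397,200),.02)))
E
```

```text
[ 0.50136739 -0.22168749  0.04      ] [ 0.47031014 -0.37458262  0.04      ] 0.1560175420506664
[ 0.49974435 -0.22933399  0.026     ] [ 0.4729567  -0.36235612  0.026     ]
yaw -11.38579724020613
mid [ 0.48583877 -0.29813506  0.04      ]
[ 0.48648273 -0.29427926  0.03      ]
0.033620007358253656
```

```bash
python3 - <<'E'
from h import *
f=dict(np.load("w9.npz"))
g=lambda u,v:(np.array([u,v])+.5)/1.5-.5
y=np.radians(-11.4); ax=np.array([-np.sin(y),np.cos(y)]);cx=np.array([np.cos(y),np.sin(y)])
G=np.array([.486,-.298])
for uv,z in [((521,400),.03),((540,440),.03),((560,330),.03),((700,430),.05),((575,390),.05),((408,480),.03)]:
    p=atz(f,g(*uv),z)[:2]-G; print(uv,"across",p@cx,"along",p@ax)
p=np.array([.481,-.3225,.022])
o,M=pose(); a=np.radians(-11.4); X=np.array([np.cos(a),np.sin(a),0]);Z=np.array([-np.sin(a),np.cos(a),0]); d=p-o["tcp_pos"]
print(d@X*100,-d[2]*100,d@Z*100)
E
```

```text
(521, 400) across 0.10397118903814054 along -0.11297296211695915
(540, 440) across 0.12024073773595226 along -0.14679305906924422
(560, 330) across 0.12746393539843529 along -0.058817947623823336
(700, 430) across 0.22357253192854198 along -0.1271169603025252
(575, 390) across 0.13391444873677202 along -0.09436775221865676
(408, 480) across 0.022058419665439262 along -0.18031210946366913
-0.19588229640796254 20.829819812009053 -2.7084734405463484
```

Plenty of clearance. Descend in two stages.

Request:
send_rows([
  [0, 2, 0, 1.1, 1],
  [0, 3, 0, -2.2, 1],
  [-0.2, 4, -1.3, 0, 0.8],
  [0, 4, -1.4, 0, 0.8],
  [0, 2, 0, 0, 0.8],
  [0, 0, 0, 0, 0.8],
  [0, 0, 0, 0, 0.8],
  [0, 0, 0, 0, 0.8],
])

```text
clock: 15.18
tcp_pos: [0.4817, -0.3232, 0.0817]
orientation: [-1.566, 0.155, -0.159]
contact_force: [0.7, -0.0, -0.7]
grip_width: 0.068
```

```bash
python3 - <<'E'
from h import *
f=r.grab_frame("wrist"); im=f["image"]
o,M=pose(); print(o["clock"],o["tcp_pos"],o["grip_width"],o["contact_force"],np.degrees(np.arctan2(M[1,0],M[0,0])),o["qvel"].round(3))
cv2.imwrite("pics/w10z.png",cv2.resize(im[:,:,::-1],None,fx=1.5,fy=1.5,interpolation=cv2.INTER_CUBIC))
E
```

```text
15.225 [ 0.48153898 -0.32312779  0.08152774] 0.06832446735142875 [-0.09302624  0.02490439  0.39260658] -11.451025906268912 [ 0.004  0.005 -0.003  0.005 -0.001 -0.002  0.001]
```

View pics/w10z.png

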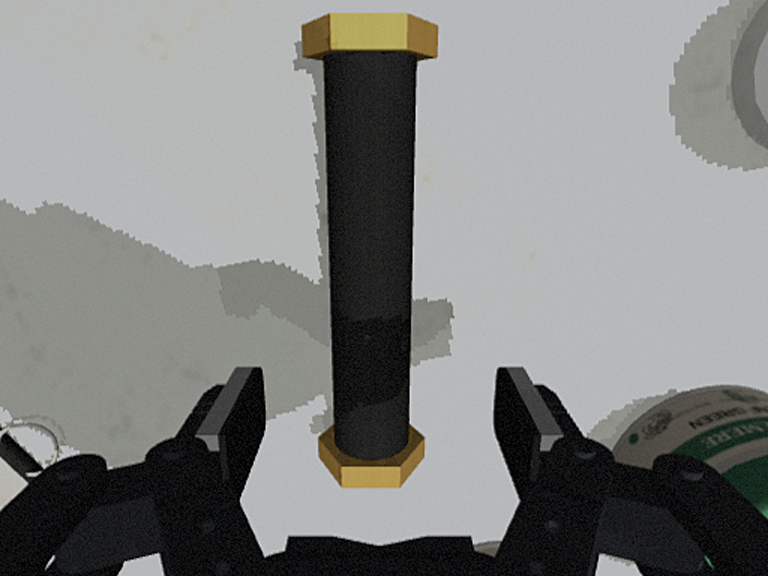

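```bash
python3 - <<'E'
from h import *
f=r.grab_frame("wrist")
g=lambda u,v:(np.array([u,v])+.5)/1.5-.5
o,M=pose();t=o["tcp_pos"]
for uv,z in [((371,15),.04),((371,50),.04),((370,466),.04),((370,487),.04),((371,200),.036),((371,33),.04)]:
    print(uv,((atz(f,g(*uv),z)-t)@M*1000).round(1))
E
```

```text
(371, 15) [ -0.9  41.3 107.7]
(371, 50) [-0.9 41.3 98.1]
(370, 466) [ -2.   41.3 -50.9]
(370, 487) [ -2.   41.3 -60.8]
(371, 200) [-1.2 45.3 52.1]
(371, 33) [ -0.9  41.3 102.8]
```

Request:
send_rows([
  [-0.15, 1.5, -0.1, 0, 0.8],
  [0, 2, 0, 0, 0.8],
  [0, 1.5, 0, 0, 0.8],
  [0, 0.9, 0, 0, 0.8],
  [0, 0, 0, 0, 0.8],
  [0, 0, 0, 0, 0.6],
  [0, 0, 0, 0, 0.4],
  [0, 0, 0, 0, 0.2],
  [0, 0, 0, 0, 0.2],
  [0, 0, 0, 0, 0.2],
  [0, 0, 0, 0, 0.2],
], force=40)

```text
clock: 16.65
tcp_pos: [0.4792, -0.324, 0.022]
orientation: [-1.565, 0.157, -0.158]
contact_force: [-1.1, 1.1, 5.7]
grip_width: 0.0308
```

```bash
python3 - <<'E'
from h import *
f=r.grab_frame("wrist"); im=f["image"]
o,M=pose(); print(o["clock"],o["tcp_pos"],o["grip_width"],o["contact_force"],np.degrees(np.arctan2(M[1,0],M[0,0])),o["qvel"].round(3))
cv2.imwrite("pics/w11z.png",cv2.resize(im[:,:,::-1],None,fx=1.5,fy=1.5,interpolation=cv2.INTER_CUBIC))
E
```

```text
16.7 [ 0.47915042 -0.32400607  0.02199335] 0.03088705488787337 [-1.62305246  0.04995116  5.21438457] -11.495206634782143 [-0.    -0.001 -0.    -0.     0.002  0.    -0.002]
```

View pics/w11z.png

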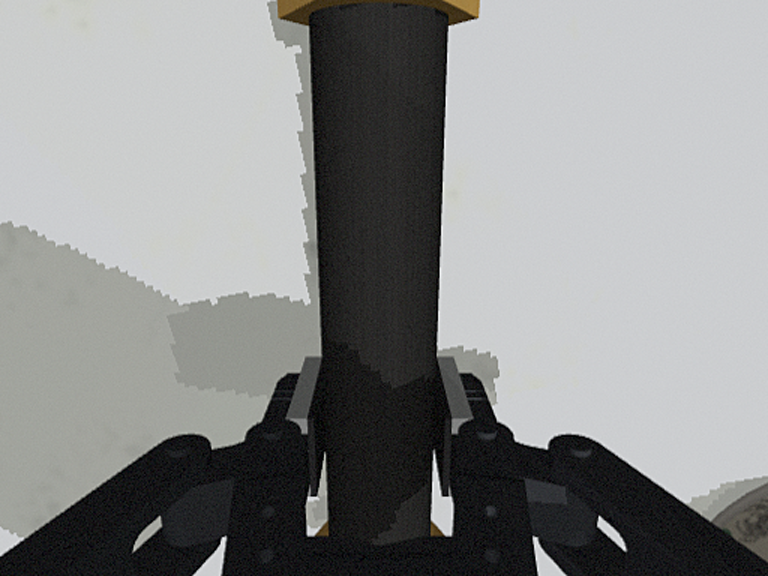

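Request:
send_rows([
  [0, -0.5, 0, 0, 0.2],
  [0, -2, 0, 0, 0.2],
  [0, -3.5, 0, 0, 0.2],
  [0, -3.5, 0, 0, 0.2],
  [0, -2.5, 0, -3.5, 0.2],
  [0, -1, 0, -3.6, 0.2],
  [-0.1, 0, 2, 0, 0.2],
  [-0.1, 0, 3.5, 0, 0.2],
  [-0.1, 0, 4, 0, 0.2],
  [-0.1, 0, 4, 0, 0.2],
  [-0.1, 0, 4, 0, 0.2],
  [-0.1, 0, 4, 0, 0.2],
], force=60)

```text
clock: 18.2
tcp_pos: [0.4893, -0.1079, 0.1523]
orientation: [-1.57, 0.06, -0.061]
contact_force: [0.9, -0.0, -3.3]
grip_width: 0.0303
```

Request:
send_rows([
  [-0.1, 0, 4, 0, 0.2],
  [-0.1, 0, 4, 0, 0.2],
  [0, 0, 4, 0, 0.2],
  [0, 0, 2, 0, 0.2],
  [0, 0, 1, 0, 0.2],
  [0, 0, 0, 0, 0.2],
  [0, 0, 0, 0, 0.2],
  [0, 0, 0, 0, 0.2],
  [0, 0, 0, 0, 0.2],
])

```text
clock: 19.32
tcp_pos: [0.4988, 0.04, 0.1513]
orientation: [-1.57, 0.061, -0.061]
contact_force: [0.8, 0.2, -2.2]
grip_width: 0.0302
```

```bash
python3 - <<'E'
from h import *
f=r.grab_frame("wrist"); im=f["image"]
o,M=pose(); print(o["clock"],o["tcp_pos"],o["grip_width"],o["contact_force"],o["moment"],np.degrees(np.arctan2(M[1,0],M[0,0])),o["qvel"].round(3))
np.savez("w12.npz",**f)
cv2.imwrite("pics/w12z.png",cv2.resize(im[:,:,::-1],None,fx=1.5,fy=1.5,interpolation=cv2.INTER_CUBIC))
a=r.grab_frame("scene")["image"][130:220,190:290];b=r.grab_frame("side")["image"][140:230,200:300]
cv2.imwrite("pics/s12.png",cv2.resize(np.hstack([a,b])[:,:,::-1],None,fx=4,fy=4,interpolation=cv2.INTER_CUBIC))
E
```

```text
19.375 [0.4988874  0.0402028  0.15131813] 0.030241705444762085 [-0.20983911 -0.56130895 -1.98098326] [-0.07305609  0.04588024  0.04251825] -4.442734507645131 [-0.004  0.001 -0.002 -0.001 -0.002 -0.001 -0.001]
```

View pics/w12z.png

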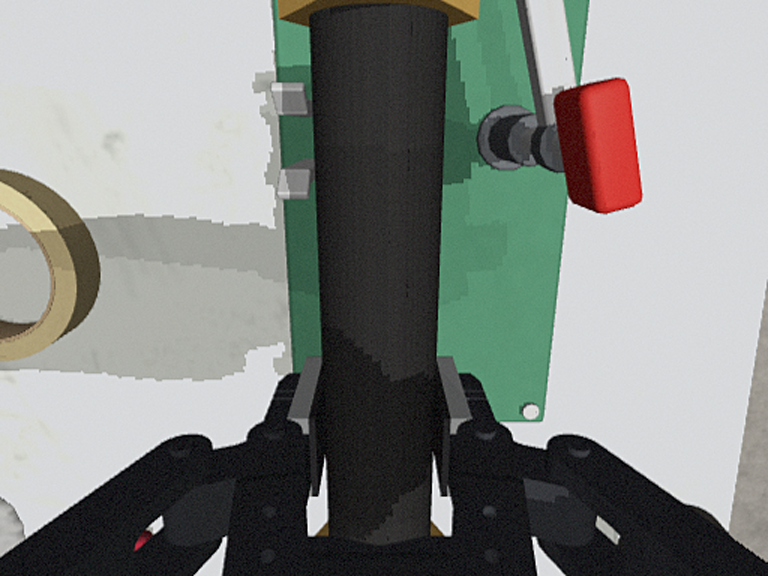

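View pics/s12.png

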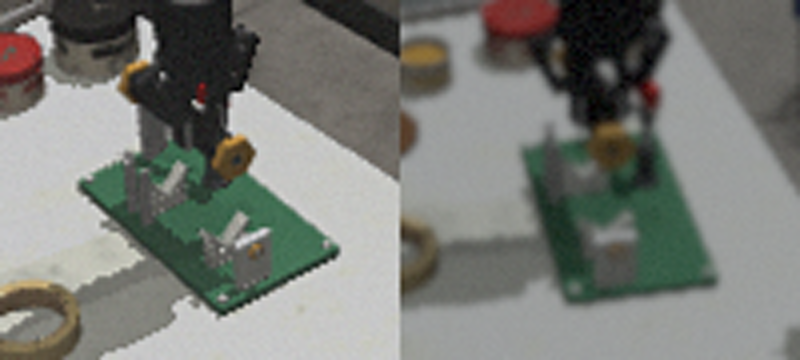

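```bash
cat > jg.py <<'E'
from h import *
JX=(0.5247,0.0527,-0.0762)
def toj(p):
    c,s=np.cos(JX[2]),np.sin(JX[2]); d=np.array(p)[:2]-JX[:2]; return np.array([c*d[0]+s*d[1],-s*d[0]+c*d[1],p[2]])*1000
E
python3 - <<'E'
from jg import *
f=dict(np.load("w12.npz"))
g=lambda u,v:(np.array([u,v])+.5)/1.5-.5
for n,uv,z in [("corner 75,-110",(544,421),.012),("fork -57,55",(291,140),.086),("edge x-75",(294,380),.012),("edge",(286,250),.012),("rightedge",(556,300),.012),("knob top 40,55",(612,142),.136)]:
    print(n,toj(atz(f,g(*uv),z)).round(1))
print("tcp",toj(r.get_obs()["tcp_pos"]))
for u,v in [(379,100),(381,300)]: print(toj(atz(f,g(u,v),.149)))
E
```

```text
corner 75,-110 [  75.  -107.5   12. ]
fork -57,55 [-55.5  56.4  86. ]
edge x-75 [-73.1 -80.   12. ]
edge [-73.4  -2.4  12. ]
rightedge [ 74.4 -31.   12. ]
knob top 40,55 [ 39.6  57.1 136. ]
tcp [-24.83604391 -14.18269989 151.26118653]
[-23.38209403  67.2805359  149.        ]
[-22.92286074  16.46410561 149.        ]
```

Request:
send_rows([
  [0, 1.5, 0, 0, 0.2],
  [0, 2, 0, 0, 0.2],
  [0, 2, 0, 0, 0.2],
  [0, 1.5, 0, 0, 0.2],
  [0, 1, 0, 0, 0.2],
  [0, 0.6, 0, 0, 0.2],
  [0, 0.3, 0, 0, 0.2],
  [0, 0, 0, 0, 0.2],
  [0, 0, 0, 0, 0.2],
])

```text
clock: 20.6
tcp_pos: [0.4992, 0.0408, 0.0626]
orientation: [-1.57, 0.06, -0.061]
contact_force: [0.5, -0.3, -1.7]
grip_width: 0.0299
```

```bash
python3 - <<'E'
from jg import *
f=r.grab_frame("wrist"); im=f["image"]
o,M=pose(); print(o["clock"],toj(o["tcp_pos"]),o["grip_width"],o["contact_force"],o["moment"],np.degrees(np.arctan2(M[1,0],M[0,0])))
cv2.imwrite("pics/w13z.png",cv2.resize(im[:,:,::-1],None,fx=1.5,fy=1.5,interpolation=cv2.INTER_CUBIC))
a=r.grab_frame("scene")["image"][130:220,190:290];b=r.grab_frame("side")["image"][140:230,200:300]
cv2.imwrite("pics/s13.png",cv2.resize(np.hstack([a,b])[:,:,::-1],None,fx=4,fy=4,interpolation=cv2.INTER_CUBIC))
E
```

```text
20.65 [-24.55754012 -13.79319238  62.65569008] 0.029965466383234173 [-0.40817048 -0.50468892 -2.10374392] [-0.04601495  0.01631754 -0.02042953] -4.390723751138411
```

View pics/w13z.png

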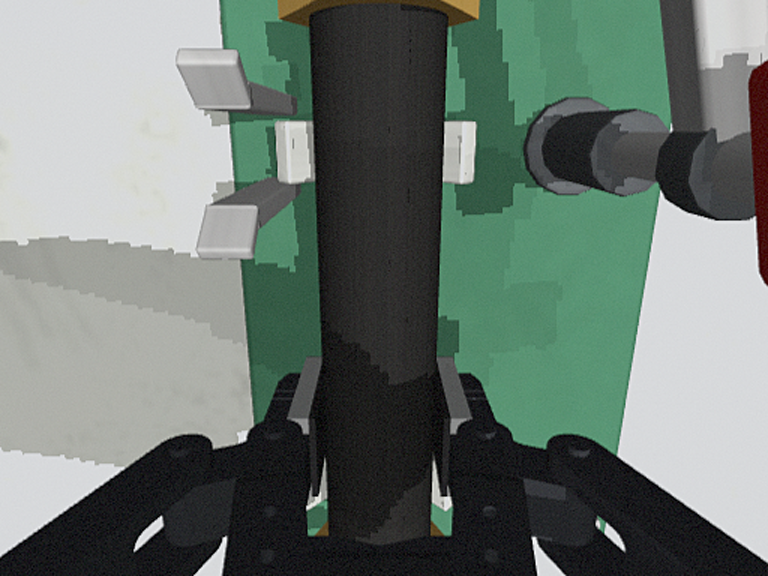

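View pics/s13.png

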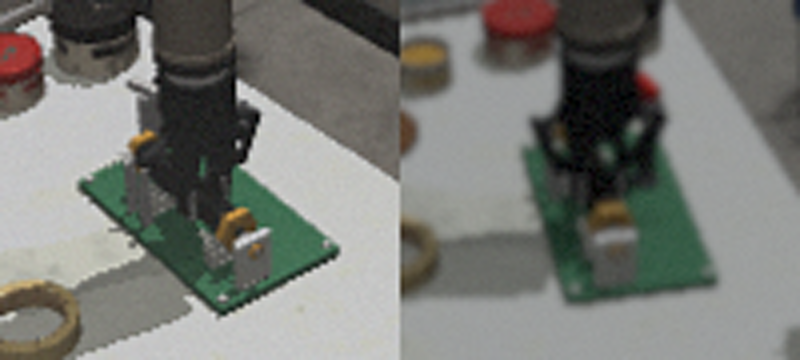

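Request:
send_rows([
  [-0.1, 0.3, 0, 0, 0.2],
  [0, 0.1, 0, 0, 0.2],
  [0, 0.1, 0, 0, 0.2],
  [0, 0, 0, 0, 0.2],
])

```text
clock: 21.25
tcp_pos: [0.4981, 0.0408, 0.0573]
orientation: [-1.57, 0.06, -0.06]
contact_force: [-0.0, -0.2, -1.1]
grip_width: 0.03
```

Request:
send_rows([
  [0, 0.1, 0, 0, 0.2],
  [0, 0, 0, 0, 0.2],
  [0, 0, 0, 0, 0.2],
])

```text
clock: 21.62
tcp_pos: [0.4982, 0.0408, 0.057]
orientation: [-1.569, 0.06, -0.061]
contact_force: [-2.9, -0.7, 7.5]
grip_width: 0.0302
```

Request:
send_rows([
  [0, -0.07, 0, 0, 0.2],
  [0, 0, -0.05, 0, 0.2],
  [0, 0, -0.05, 0, 0.2],
  [0, 0, -0.05, 0, 0.2],
  [0, 0, -0.05, 0, 0.2],
  [0, 0, -0.05, 0, 0.2],
])

```text
clock: 22.38
tcp_pos: [0.4979, 0.0385, 0.0571]
orientation: [-1.57, 0.06, -0.06]
contact_force: [2.0, 3.5, 1.0]
grip_width: 0.0302
```

Request:
send_rows([
  [0, -0.03, -0.05, 0, 0.2],
  [0, 0, -0.05, 0, 0.2],
  [0, 0, -0.05, 0, 0.2],
  [0, 0, -0.05, 0, 0.2],
])

```text
clock: 22.88
tcp_pos: [0.4975, 0.0362, 0.0573]
orientation: [-1.57, 0.06, -0.06]
contact_force: [1.6, 0.5, -1.6]
grip_width: 0.0301
```

```bash
python3 - <<'E'
from jg import *
o,M=pose(); print(o["clock"],toj(o["tcp_pos"]),o["contact_force"],o["contact_force"]@M)
E
```

```text
22.875 [-25.81569755 -18.54096993  57.26365098] [ 1.57610432  0.51128763 -1.63640069] [1.53220854 1.63638203 0.63080739]
```

Request:
send_rows([
  [0, 0, -0.04, 0, 0.2],
  [0, 0, -0.04, 0, 0.2],
  [0, 0, -0.04, 0, 0.2],
])

```text
clock: 23.25
tcp_pos: [0.4975, 0.0351, 0.0573]
orientation: [-1.57, 0.06, -0.06]
contact_force: [0.7, 1.9, -0.9]
grip_width: 0.0297
```

Request:
send_rows([
  [0, 0, -0.04, 0, 0.2],
  [0, 0, -0.04, 0, 0.2],
])

```text
clock: 23.5
tcp_pos: [0.4974, 0.0343, 0.0573]
orientation: [-1.57, 0.06, -0.06]
contact_force: [1.0, 1.8, 0.4]
grip_width: 0.03
```

Request:
send_rows([
  [0, 0, -0.04, 0, 0.2],
  [0, 0, -0.04, 0, 0.2],
])

```text
clock: 23.75
tcp_pos: [0.4973, 0.0335, 0.0573]
orientation: [-1.57, 0.06, -0.06]
contact_force: [1.0, 0.8, -0.8]
grip_width: 0.0298
```

Request:
send_rows([
  [0, 0, -0.04, 0, 0.2],
  [0, 0, -0.04, 0, 0.2],
])

```text
clock: 24.0
tcp_pos: [0.4973, 0.0334, 0.0573]
orientation: [-1.569, 0.06, -0.06]
contact_force: [1.2, 4.4, -0.9]
grip_width: 0.0305
```

Request:
send_rows([
  [0, 0, -0.02, 0, 0.2],
  [0, 0, 0, 0, 0.2],
])

```text
clock: 24.25
tcp_pos: [0.4973, 0.0334, 0.0573]
orientation: [-1.569, 0.06, -0.06]
contact_force: [0.8, 5.3, -0.6]
grip_width: 0.0303
```

```bash
python3 - <<'E'
from jg import *
o,M=pose(); print(o["clock"],toj(o["tcp_pos"]),o["contact_force"],o["contact_force"]@M)
E
```

```text
24.25 [-25.81919226 -21.30895253  57.30164206] [ 0.82101584  5.30355276 -0.58006316] [0.41590788 0.58522843 5.35002247]
```

Request:
send_rows([
  [0, 0, -0.02, 0, 0.2],
  [0, 0, 0, 0, 0.2],
  [0, 0, 0, 0, 0.2],
  [0, 0, 0, 0, 0.2],
])

```text
clock: 24.75
tcp_pos: [0.4974, 0.0334, 0.0573]
orientation: [-1.569, 0.06, -0.06]
contact_force: [0.6, 4.0, -0.6]
grip_width: 0.0303
```

```bash
python3 - <<'E'
from jg import *
f=r.grab_frame("wrist"); im=f["image"]
o,M=pose(); print(o["clock"],toj(o["tcp_pos"]),o["contact_force"]@M)
cv2.imwrite("pics/w14z.png",cv2.resize(im[:,:,::-1],None,fx=1.5,fy=1.5,interpolation=cv2.INTER_CUBIC))
a=r.grab_frame("scene")["image"][130:220,190:290];b=r.grab_frame("side")["image"][140:230,200:300]
cv2.imwrite("pics/s14.png",cv2.resize(np.hstack([a,b])[:,:,::-1],None,fx=4,fy=4,interpolation=cv2.INTER_CUBIC))
E
```

```text
24.8 [-25.84357528 -21.33790463  57.28447027] [0.94704549 0.55645722 6.52400657]
```

View pics/w14z.png

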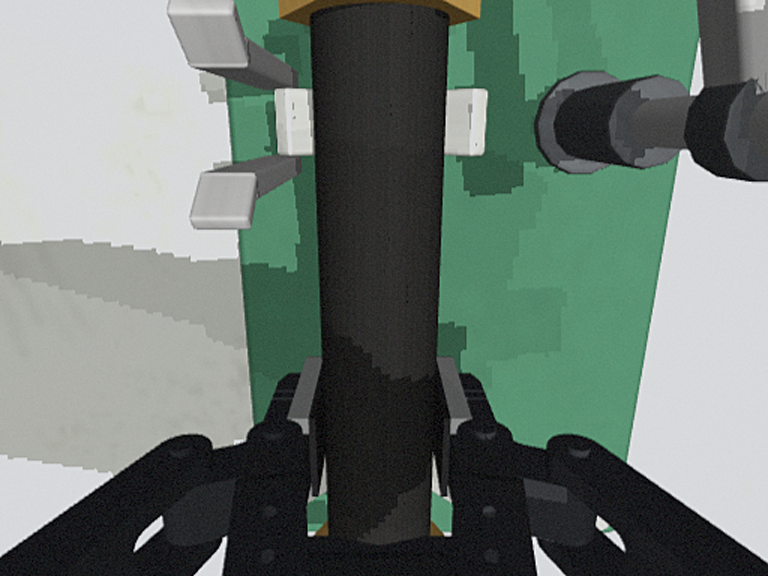

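View pics/s14.png

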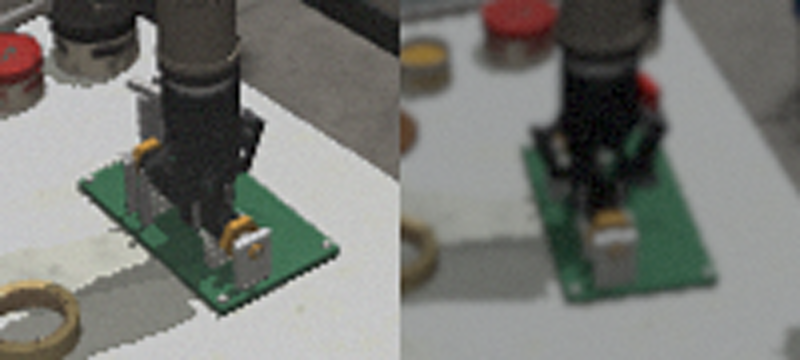

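Request:
send_rows([
  [0, 0, 0, 0, 0.2],
])

```text
clock: 25.02
tcp_pos: [0.4973, 0.0334, 0.0573]
orientation: [-1.569, 0.06, -0.06]
contact_force: [1.3, 6.2, 0.1]
grip_width: 0.03
```

Request:
send_rows([
  [0, 0, 0, 0, 0.2],
])

```text
clock: 25.15
tcp_pos: [0.4973, 0.0334, 0.0573]
orientation: [-1.569, 0.06, -0.06]
contact_force: [1.0, 5.0, -0.4]
grip_width: 0.0296
```

Request:
send_rows([
  [0, 0, 0.06, 0, 0.2],
  [0, 0, 0, 0, 0.4],
  [0, 0, 0, 0, 0.6],
  [0, 0, 0, 0, 0.7],
  [0, 0, 0, 0, 0.7],
  [0, -1, 0, 0, 0.7],
  [0, -3, 0, 0, 0.7],
  [0, -4, 0, 0, 0.7],
  [0, -4, 0, 0, 0.7],
  [0, -2, 0, 0, 0.7],
  [0, 0, 0, 0, 0.6],
])

```text
clock: 26.52
tcp_pos: [0.4983, 0.0331, 0.1991]
orientation: [-1.568, 0.057, -0.063]
contact_force: [0.5, -0.2, 0.8]
grip_width: 0.0512
```

```bash
python3 - <<'E'
from jg import *
f=r.grab_frame("wrist"); im=f["image"]
o,M=pose(); print(o["clock"],o["tcp_pos"],toj(o["tcp_pos"]),o["contact_force"]@M,np.degrees(np.arctan2(M[1,0],M[0,0])),o["joints"].round(2))
np.savez("w15.npz",**f)
cv2.imwrite("pics/w15z.png",cv2.resize(im[:,:,::-1],None,fx=1.5,fy=1.5,interpolation=cv2.INTER_CUBIC))
E
```

```text
26.575 [0.49743758 0.03310396 0.19783465] [-25.69153739 -21.61456257 197.83464755] [-0.41154312  0.65119546 -1.05871461] -4.377012728006304 [-0.79  0.29  0.72  2.06 -0.25  0.88 -0.01]
```

View pics/w15z.png

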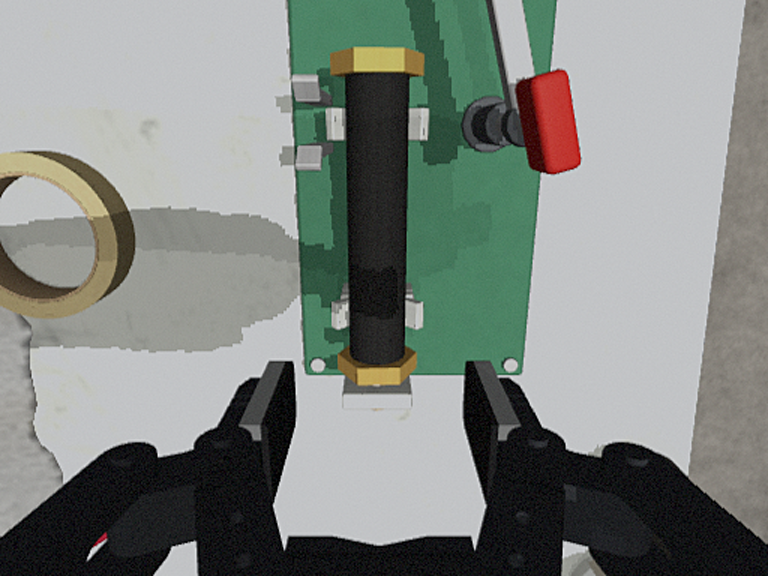

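Request:
send_rows([
  [0, 0, 0, -7.7, 0.6],
  [0, 0, 0, -7.8, 0.6],
  [2, 0, 1.4, 0, 0.6],
  [2.5, 0, 1.6, 0, 0.6],
  [2.5, 0, 1.6, 0, 0.6],
  [1.36, 0, 1, 0, 0.6],
  [0, 2, 0, 0, 0.6],
  [0, 2, 0, 0, 0.6],
  [0, 0, 0, 0, 0.6],
  [0, 0, 0, 0, 0.6],
  [0, 0, 0, 0, 0.6],
])

```text
clock: 27.95
tcp_pos: [0.569, 0.1039, 0.1581]
orientation: [-1.565, -0.153, 0.151]
contact_force: [0.7, 0.3, -0.2]
grip_width: 0.0512
```

```bash
python3 - <<'E'
from jg import *
f=r.grab_frame("wrist"); im=f["image"]
o,M=pose(); print(o["clock"],o["tcp_pos"],toj(o["tcp_pos"]),np.degrees(np.arctan2(M[1,0],M[0,0])))
cv2.imwrite("pics/w16z.png",cv2.resize(im[:,:,::-1],None,fx=1.5,fy=1.5,interpolation=cv2.INTER_CUBIC))
E
```

```text
28.0 [0.56895703 0.1039882  0.1580879 ] [ 40.22422143  54.50849627 158.08790499] 11.099173977104487
```

View pics/w16z.png

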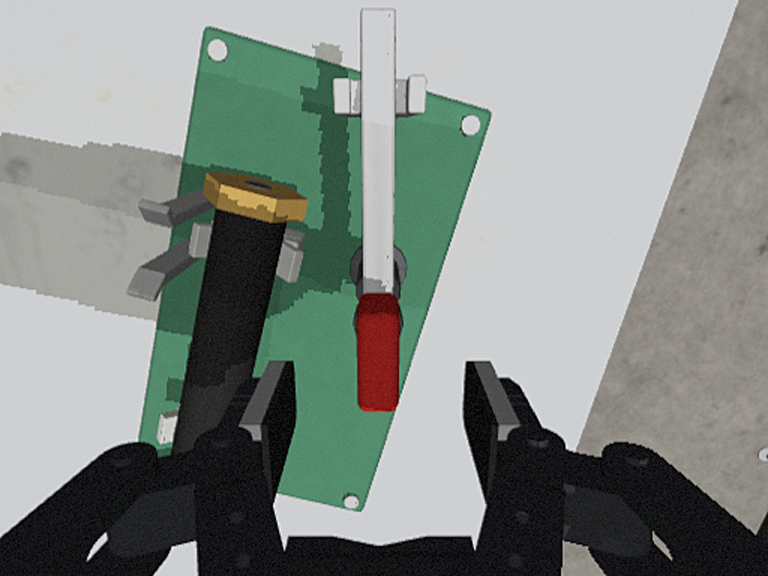

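Request:
send_rows([
  [0, 1.2, 0, 0, 0.6],
  [0, 1.3, 0, 0, 0.6],
  [0, 0.8, 0, 0, 0.6],
  [0, 0.35, 0, 0, 0.6],
  [0, 0, 0, 0, 0.4],
  [0, 0, 0, 0, 0.2],
  [0, 0, 0, 0, 0],
  [0, 0, 0, 0, 0],
  [0, 0, 0, 0, 0],
  [0, 0, 0, 0, 0],
], force=50)

```text
clock: 29.25
tcp_pos: [0.5687, 0.1039, 0.121]
orientation: [-1.565, -0.152, 0.152]
contact_force: [-0.5, -1.4, 3.1]
grip_width: 0.0133
```

Request:
send_rows([
  [0, -0.3, 0, 0, 0],
  [0, -0.4, 0, 0, 0],
  [0, -0.4, 0, 0, 0],
  [0, -0.15, 0, 0, 0],
  [0, 0, 0, 0, 0],
  [0, 0, 0, 0, 0],
])

```text
clock: 30.0
tcp_pos: [0.5685, 0.1042, 0.1332]
orientation: [-1.565, -0.152, 0.152]
contact_force: [3.6, 2.2, -9.8]
grip_width: 0.0131
```

```bash
python3 - <<'E'
from jg import *
f=r.grab_frame("wrist"); im=f["image"]
o,M=pose(); print(o["clock"],o["tcp_pos"],toj(o["tcp_pos"]),o["contact_force"],np.degrees(np.arctan2(M[1,0],M[0,0])))
cv2.imwrite("pics/w17z.png",cv2.resize(im[:,:,::-1],None,fx=1.5,fy=1.5,interpolation=cv2.INTER_CUBIC))
E
```

```text
30.05 [0.56848678 0.10414425 0.1331839 ] [ 39.74346202  54.62829665 133.18389943] [ 3.18637906  2.4102035  -9.20738577] 11.11478089610435
```

View pics/w17z.png

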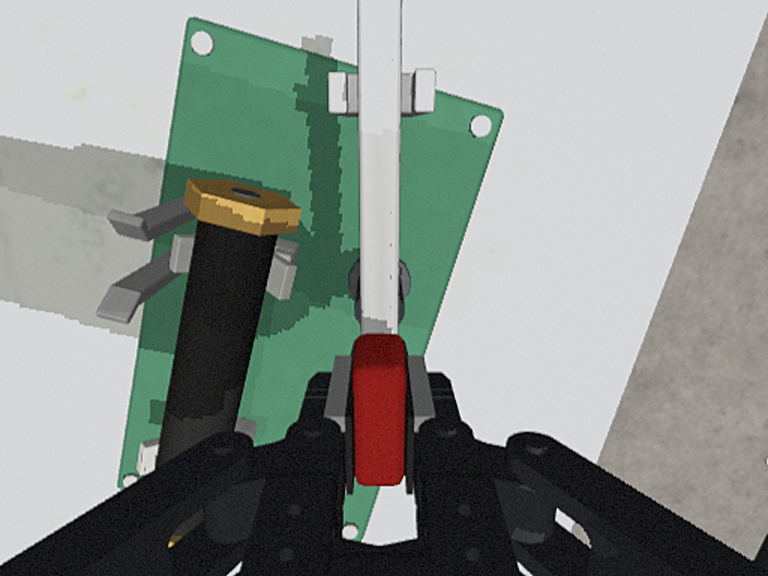

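Request:
send_rows([
  [0, 0, 0, -4, 0],
  [0, 0, 0, -6, 0],
  [0, 0, 0, -6, 0],
  [0, 0, 0, -6, 0],
  [0, 0, 0, -6, 0],
  [0, 0, 0, -6, 0],
  [0, 0, 0, -6, 0],
  [0, 0, 0, -6, 0],
  [0, 0, 0, -6, 0],
  [0, 0, 0, -6, 0],
  [0, 0, 0, -6, 0],
])

```text
clock: 31.42
tcp_pos: [0.5691, 0.1047, 0.1334]
orientation: [-1.32, -1.02, 1.017]
contact_force: [3.1, 3.1, -9.5]
grip_width: 0.0135
```

Request:
send_rows([
  [0, 0, 0, -5, 0],
  [0, 0, 0, -4, 0],
  [0, 0, 0, -1.5, 0],
  [0, 0, 0, 0, 0],
  [0, 0, 0, 0, 0],
  [0, 0, 0, 0, 0],
])

```text
clock: 32.17
tcp_pos: [0.5691, 0.1049, 0.1334]
orientation: [-1.244, -1.154, 1.151]
contact_force: [4.2, 3.6, -9.1]
grip_width: 0.0132
```

```bash
python3 - <<'E'
from jg import *
f=r.grab_frame("wrist"); im=f["image"]
o,M=pose(); print(o["clock"],o["tcp_pos"],toj(o["tcp_pos"]),o["contact_force"],o["moment"],np.degrees(np.arctan2(M[1,0],M[0,0])))
cv2.imwrite("pics/w18z.png",cv2.resize(im[:,:,::-1],None,fx=1.5,fy=1.5,interpolation=cv2.INTER_CUBIC))
E
```

```text
32.225 [0.56908633 0.10489787 0.13343452] [ 40.28390325  55.42536341 133.4345196 ] [ 3.33490544  2.86958748 -8.61492247] [ 0.82606272 -1.33594585  0.03592615] 85.62244796567911
```

View pics/w18z.png

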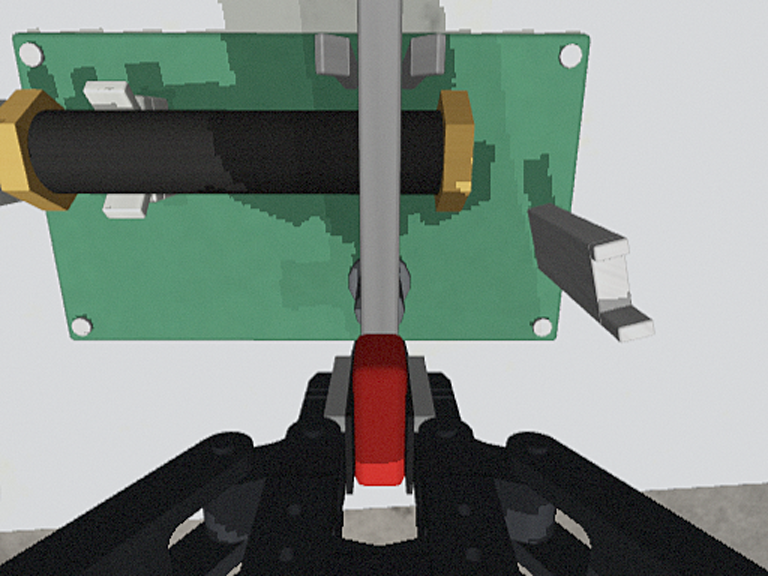

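Request:
send_rows([
  [0, 0.4, 0, 0, 0],
  [0, 0.6, 0, 0, 0],
  [0, 0.6, 0, 0, 0],
  [0, 0.6, 0, 0, 0],
  [0, 0.3, 0, 0, 0],
  [0, 0, 0, 0, 0],
  [0, 0, 0, 0, 0],
])

```text
clock: 33.1
tcp_pos: [0.5691, 0.1049, 0.1084]
orientation: [-1.244, -1.154, 1.151]
contact_force: [2.7, 4.2, -7.0]
grip_width: 0.0132
```

Request:
send_rows([
  [0, 0.2, 0, 0, 0],
  [0, 0.15, 0, 0, 0],
  [0, 0.1, 0, 0, 0],
  [0, 0, 0, 0, 0],
  [0, 0, 0, 0, 0],
])

```text
clock: 33.72
tcp_pos: [0.5691, 0.1049, 0.104]
orientation: [-1.244, -1.154, 1.151]
contact_force: [2.9, 3.6, -7.2]
grip_width: 0.0133
```

Request:
send_rows([
  [0, 0.1, 0, 0, 0],
  [0, 0.05, 0, 0, 0],
  [0, 0, 0, 0, 0],
])

```text
clock: 34.1
tcp_pos: [0.5693, 0.1049, 0.103]
orientation: [-1.244, -1.155, 1.151]
contact_force: [1.9, 5.3, -2.0]
grip_width: 0.0131
```

Request:
send_rows([
  [0, 0.03, 0, 0, 0],
  [0, 0, 0, 0, 0],
  [0, 0, 0, 0, 0],
])

```text
clock: 34.48
tcp_pos: [0.5693, 0.1048, 0.1029]
orientation: [-1.244, -1.155, 1.151]
contact_force: [2.1, 3.9, -1.6]
grip_width: 0.0131
```

```bash
python3 - <<'E'
from jg import *
f=r.grab_frame("wrist"); im=f["image"]
o,M=pose(); print(o["clock"],o["tcp_pos"],toj(o["tcp_pos"]),o["contact_force"],o["moment"],np.degrees(np.arctan2(M[1,0],M[0,0])))
cv2.imwrite("pics/w19z.png",cv2.resize(im[:,:,::-1],None,fx=1.5,fy=1.5,interpolation=cv2.INTER_CUBIC))
E
```

```text
34.525 [0.56930797 0.10484538 0.10284081] [ 40.50889514  55.38990505 102.84080912] [ 1.24193391  5.70007124 -0.93658728] [ 1.04109741 -0.65888295  0.01765449] 85.6205672419698
```

View pics/w19z.png

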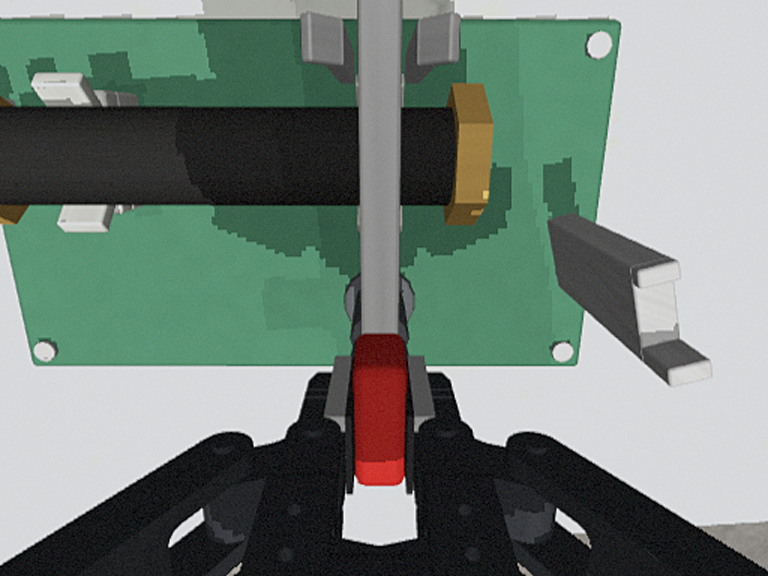

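Request:
send_rows([
  [0, 0.04, 0, 0, 0],
  [0, 0, 0, 0, 0],
  [0, 0, 0, 0, 0.1],
  [0, 0, 0, 0, 0.25],
  [0, 0, 0, 0, 0.4],
  [0, 0, 0, 0, 0.5],
  [0, 0, 0, 0, 0.5],
  [0, -1, 0, 0, 0.5],
  [0, -3, 0, 0, 0.5],
  [0, -4, 0, 0, 0.5],
  [0, -4, 0, 0, 0.5],
  [0, 0, 0, 0, 0.5],
])

```text
clock: 36.02
tcp_pos: [0.5707, 0.1043, 0.2257]
orientation: [-1.248, -1.158, 1.147]
contact_force: [0.7, -0.3, -0.1]
grip_width: 0.0426
```

Request:
send_rows([
  [0, 0, 0, 0, 0.5],
  [0, 0, 0, 0, 0.5],
  [0, 0, 0, 0, 0.5],
])

```text
clock: 36.4
tcp_pos: [0.568, 0.1038, 0.2206]
orientation: [-1.244, -1.151, 1.154]
contact_force: [-0.1, 0.6, 0.9]
grip_width: 0.0425
```

```bash
python3 - <<'E'
from jg import *
f=r.grab_frame("wrist"); im=f["image"]
o,M=pose(); print(o["clock"],o["tcp_pos"],toj(o["tcp_pos"]),o["contact_force"])
np.savez("w20.npz",**f)
cv2.imwrite("pics/w20z.png",cv2.resize(im[:,:,::-1],None,fx=1.5,fy=1.5,interpolation=cv2.INTER_CUBIC))
c=r.grab_frame("scene")["image"];d=r.grab_frame("side")["image"]
a=c[130:220,190:290];b=d[140:230,200:300]
cv2.imwrite("pics/s20.png",cv2.resize(np.hstack([a,b])[:,:,::-1],None,fx=4,fy=4,interpolation=cv2.INTER_CUBIC))
for t in ["jar_1","baren","ink_tin_4"]: print(t,r.recognise("scene",t)[:2])
E
```

```text
36.45 [0.56810866 0.10386522 0.22076015] [ 39.38767909  54.32128857 220.76014655] [ 0.38232647 -0.45028099 -0.58744688]
jar_1 [{'rect': [313.9, 189.8, 334.3, 212.1], 'p': 0.59}]
baren [{'rect': [154.4, 176.8, 185.6, 192.4], 'p': 0.96}]
ink_tin_4 [{'rect': [164.2, 153.2, 184.7, 175.6], 'p': 0.72}]
```

View pics/w20z.png

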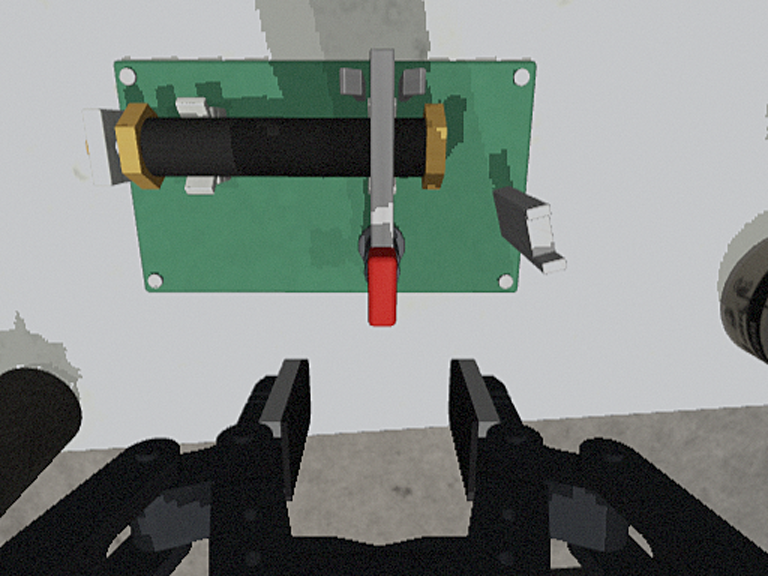

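View pics/s20.png

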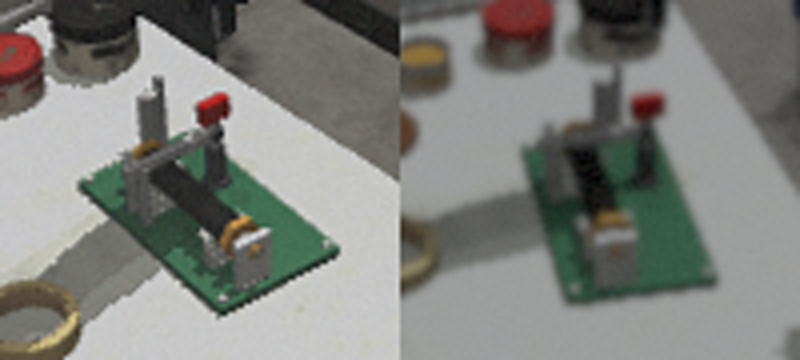

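```bash
python3 -c "
from bench import r
print(r.hand_in())"
```

```text
the job is handed in; nothing more can be done
None
```

The job is done and handed in at about 36.5 s, with no verdict reported. The roller lies in both cradles against the end stop, clamped under the press bar.

1. **Parking the bar:** I lifted the bar by its knob about 34 mm, turned it 74.5° and set it down between the ears of the rest. The load had left the wrist before I opened the fingers.
2. **Laying in and pushing the roller:** I picked up the larger roller, laid it in both V cradles and slid it in 0.2 to 0.5 mm steps until motion stopped. I held about 5.4 N there (readings 4.0 to 6.5 N) for more than half a second. The stop halted the roller's middle about 3 mm short of the seat point. The push was read at the wrist and includes about 1 N of cradle friction.
3. **Clamping:** I lifted the bar off the rest, turned it back over the roller and lowered it slowly. The roller had taken most of its load (wrist force from -7 N to about -1.5 N) before I let go.

**Last checks:**
- The final pictures show the roller in both cradles with its nut at the stop button. The bar is square and midway between the fork cheeks, and the gripper is well clear.
- The jar, baren and yellow ink tin are where they were, within detector noise.
- By arm height the bar came to rest about 5 mm up, within the allowed 2 to 7 mm. That figure and the clamp force were inferred, not measured directly.
- One measurement disagreed. The first wrist-camera fit of the jig matched only with a 5 mm height offset, so I relied on the knob grasp and felt contacts instead.

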